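# Seat the tube blocks in the vise and cap their vials

## Task

Push all three pairs of parallels fully into the three-station vise by their tabs, and set every tube block on the table into a station of its own. Then, working from the longest block to the shortest, tap each one down by its steel boss with the drift, without hitting the caps, until it sits fully down and level on its parallels and they can no longer slide. When all blocks are down, press every vial cap fully home, and leave the drift standing upright on its mat with the other things undisturbed.

Things in the scene. Friction and masses are not known exactly. Their poses are not given: they have to be found in the camera images.
- vise: three-station vise fixed to the table, 100 x 318 mm, 45 mm high; origin under its centre, x across the jaws (away from the robot), y along them. Far (+x) jaw fixed, upright face at x = +20 mm; each station has its own sprung near jaw that yields towards -x. Both jaws flare outwards, 30 degrees from vertical, from a 35 mm throat 31 mm above the table to a 51 mm mouth at their top.
- station_0 (a point): left (+y) station: centre of the top of its parallels, 24 mm above the table, where a seated block's underside centre comes; axes as the vise. A 40 mm wide block set in from above, length along y, either way round, stops on the flares with its underside about 35 mm above the table; 10 to 22 N downwards spreads the jaws and drives it down to the parallels, and the jaws then hold it.
- station_1 (a point): middle station, as the left one; stations are 104 mm apart along the vise's y, and any block fits any of them
- station_2 (a point): right (-y) station, as the left one
- parallels_0 (a joint): slide of the left station's parallels, m: a pair of steel bars lying along the vise's x under the block, joined by an upright tab in front of the vise; 0 is fully in (stop), negative is pulled out towards the robot (to -0.022). They slide at about 1 N until a block sits firmly on them.
- tab_0 (a point): centre of the front face of the tab of the left station's parallels: 56 mm wide along the vise's y, 5 mm thick, 14 to 34 mm above the table; moves with the parallels; 65 mm in front of the vise's centre line when fully in
- parallels_1 (a joint): slide of the middle station's parallels, m: a pair of steel bars lying along the vise's x under the block, joined by an upright tab in front of the vise; 0 is fully in (stop), negative is pulled out towards the robot (to -0.022). They slide at about 1 N until a block sits firmly on them.
- tab_1 (a point): centre of the front face of the tab of the middle station's parallels: 56 mm wide along the vise's y, 5 mm thick, 14 to 34 mm above the table; moves with the parallels; 65 mm in front of the vise's centre line when fully in
- parallels_2 (a joint): slide of the right station's parallels, m: a pair of steel bars lying along the vise's x under the block, joined by an upright tab in front of the vise; 0 is fully in (stop), negative is pulled out towards the robot (to -0.022). They slide at about 1 N until a block sits firmly on them.
- tab_2 (a point): centre of the front face of the tab of the right station's parallels: 56 mm wide along the vise's y, 5 mm thick, 14 to 34 mm above the table; moves with the parallels; 65 mm in front of the vise's centre line when fully in
- block_long_mid (a point): long tube block: aluminium, 40 (x) x 96 (y) x 50 (z) mm, 0.26 kg; this point is its centre, half-way up (25 mm above its underside); y along its length. May be absent. On top stand a round steel striking boss (20 mm across, 3 mm high, its top 53 mm above the block's underside) at y = 0 mm and a vial with a white cap (22 mm across) at y = +35 mm.
- cap_long_top (a point): centre of the upper face of the long block's vial cap: 76 mm above the block's underside while the cap is up, 68 mm when it is fully pressed on; moves with the cap
- cap_long (a joint): travel of the long block's cap, m: about 0 while it sits loosely on the vial, grows as it is pressed down, 0.008 fully home; stays where it is left and takes about 7 N to move
- block_middle_mid (a point): middle tube block: aluminium, 40 (x) x 85 (y) x 50 (z) mm, 0.26 kg; this point is its centre, half-way up (25 mm above its underside); y along its length. May be absent. On top stand a round steel striking boss (20 mm across, 3 mm high, its top 53 mm above the block's underside) at y = -3 mm and a vial with a white cap (22 mm across) at y = +29.5 mm.
- cap_middle_top (a point): centre of the upper face of the middle block's vial cap: 76 mm above the block's underside while the cap is up, 68 mm when it is fully pressed on; moves with the cap
- cap_middle (a joint): travel of the middle block's cap, m: about 0 while it sits loosely on the vial, grows as it is pressed down, 0.008 fully home; stays where it is left and takes about 7 N to move
- block_short_mid (a point): short tube block: aluminium, 40 (x) x 74 (y) x 50 (z) mm, 0.26 kg; this point is its centre, half-way up (25 mm above its underside); y along its length. May be absent. On top stand a round steel striking boss (20 mm across, 3 mm high, its top 53 mm above the block's underside) at y = -7 mm and a vial with a white cap (22 mm across) at y = +24 mm.
- cap_short_top (a point): centre of the upper face of the short block's vial cap: 76 mm above the block's underside while the cap is up, 68 mm when it is fully pressed on; moves with the cap
- cap_short (a joint): travel of the short block's cap, m: about 0 while it sits loosely on the vial, grows as it is pressed down, 0.008 fully home; stays where it is left and takes about 7 N to move
- drift_grip (a point): drift (upright tapping tool), 102 mm tall, 0.25 kg: white nylon foot 32 mm across and 30 mm high (most of its weight), round wooden handle 25 mm across above it; it stands on its foot. This point lies on its axis in the handle, 65 mm above the foot's underside and 37 mm below its top; z along the axis, upwards
- mat: round cork mat, 110 mm across, 2 mm thick, fixed to the table, where the drift stands; origin under its centre
- timer: bench timer, 41 x 68 x 55 mm, a bystander; origin under its centre
- oil: round bottle with a dark cap, 52 mm across, 112 mm high, a bystander; origin under its centre

How it is judged:
On the way, in this order (a step that is already met when the one before it is completed fails the run):
1. all three pairs of parallels are pushed in (value of joint each of parallels_0, parallels_1, parallels_2 above -0.004 m), for 0.1 s.
2. the long block is fully down on its parallels under the drift (z of block_long_mid in the frame of vise below 0.0508 m and angle between block_long_mid's own z axis and vertical below 0.035 rad and (horizontal distance between block_long_mid and station_0 below 0.015 m or horizontal distance between block_long_mid and station_1 below 0.015 m or horizontal distance between block_long_mid and station_2 below 0.015 m) and contact force between drift and block_long above 3 N).
3. the middle block is fully down on its parallels under the drift (z of block_middle_mid in the frame of vise below 0.0508 m and angle between block_middle_mid's own z axis and vertical below 0.035 rad and (horizontal distance between block_middle_mid and station_0 below 0.015 m or horizontal distance between block_middle_mid and station_1 below 0.015 m or horizontal distance between block_middle_mid and station_2 below 0.015 m) and contact force between drift and block_middle above 3 N).
4. the short block is fully down on its parallels under the drift (z of block_short_mid in the frame of vise below 0.0508 m and angle between block_short_mid's own z axis and vertical below 0.035 rad and (horizontal distance between block_short_mid and station_0 below 0.015 m or horizontal distance between block_short_mid and station_1 below 0.015 m or horizontal distance between block_short_mid and station_2 below 0.015 m) and contact force between drift and block_short above 3 N).
5. every vial cap is pressed home (value of joint each of cap_long, cap_middle, cap_short above 0.0065 m), for 0.2 s.
At the end, for the whole second after the job is handed in: each block within 15 mm of a station's centre seen from above, its centre under 50.8 mm above the vise's underside, level within 0.035 rad; each cap pressed at least 6.5 mm; all parallels within 4 mm of fully in; drift upright (0.1 rad) on its foot, within 40 mm of the mat's centre; all at rest (all of step 1 and all of step 5 and z of each of block_long_mid, block_middle_mid, block_short_mid in the frame of vise below 0.0508 m and angle between each of block_long_mid, block_middle_mid, block_short_mid's own z axis and vertical below 0.035 rad and (horizontal distance between block_long_mid and station_0 below 0.015 m or horizontal distance between block_long_mid and station_1 below 0.015 m or horizontal distance between block_long_mid and station_2 below 0.015 m) and linear speed of each of block_long, block_middle, block_short, drift below 0.01 m/s and (horizontal distance between block_middle_mid and station_0 below 0.015 m or horizontal distance between block_middle_mid and station_1 below 0.015 m or horizontal distance between block_middle_mid and station_2 below 0.015 m) and (horizontal distance between block_short_mid and station_0 below 0.015 m or horizontal distance between block_short_mid and station_1 below 0.015 m or horizontal distance between block_short_mid and station_2 below 0.015 m) and horizontal distance between drift_grip and mat below 0.04 m and angle between drift_grip's own z axis and vertical below 0.1 rad and height (world z) of drift_grip below 0.073 m); the robot touches nothing.
It fails at once if the drift strikes a cap (over 5 N) (contact force between drift and cap_long above 5 N or contact force between drift and cap_middle above 5 N or contact force between drift and cap_short above 5 N).
It fails at once if the timer or the bottle with the dark cap is moved over 30 mm (distance of any of timer, oil from where it was at the start of the episode above 0.03 m).
Of block_long, block_middle, block_short only 2 to 3 are there at a start; the rules pass over those that are not, and their reading is None.
At some moment in a run one of drift may be knocked a few centimetres aside while the robot is not near it.
Once in a run the grip may slacken for a moment while it holds something.
It also fails if it takes over 210 s, if anything falls off the work surface, if the arm or the gripper's body presses on something with over 40 N, if the wrist force passes 120 N, or if a joint passes its speed limit or range.

## Robot

A 6-joint arm with a two-finger parallel gripper is mounted at the origin on a cart in front of the work surface, level with it; the furniture and walls round the work are solid. World frame = base frame: x ahead of the robot, y to its left, z up, the work surface at z = 0. Lengths are in m, angles in rad, forces in N, time in s.
With the tool pointing down it reaches from about 0.3 to 0.875 m from the base axis. Payload 6.4 kg.
Tool frame: the origin (TCP) lies midway between the tips of the shut fingers; the grasp point (between the pads) lies 19 mm behind it; x points along the fingers, y is the direction in which the jaws open and shut, and the axes are right-handed (so a half turn about x gives the same grasp; the last joint's range is limited). The gripper opens to 85 mm and grips with 20 to 120 N. Pads are 22 mm wide; open, the fingers measure 114 mm over their backs; the gripper's body (76 mm by 85 mm) begins 54 mm behind the grasp point. The pads swing forward as they close: fully open they stand 13 mm farther back than shut.
Start: joints at [0.498, 0.181, 1.607, -0, 1.354, -0.206], TCP at [0.438, 0.372, 0.231] pointing down, gripper open.
Joint ranges: [-2.99, 2.99], [-0.89, 2.07], [0.3, 2.58], [-1.14, 4.28], [0, 2.63], [-3.12, 3.12]. Speed limits (rad/s): [2.57, 2.57, 3.01, 3.14, 3.14, 3.14].

## Interface

Orientations are given as a unit quaternion [w, x, y, z].
In Python, from bench import ctrl gives the robot as it stands.
- The arm moves only by the tool step_arm, never from a script. Its argument "motion" is a list of rows, each a list of 7 numbers: the shift along the tool's x, y, z in mm, then the turn, a rotation vector about the tool's x, y, z in degrees, then the closure in counts, from 0 (fully open) to 255 (shut). In form: [[tx, ty, tz, rx, ry, rz, hand], ...]. A call has 1 to 10 rows; each row is the pose to reach, as a shift and turn from the pose commanded when the call began, along the tool's axes at that moment; what a row does not reach only later rows make up. A row lasts 1/8 s, in which the tool goes at most 62.5 mm and 10.7 degrees, less where a joint would pass 70% of its speed; a pose out of reach is approached as far as the arm can. A call with a gripper value outside its range is refused whole. The fingers move at their own pace and stop on an object; the grip force is fixed at half the most. Time passes only in rows, so rows that repeat a pose let the fingers close. It gives the time, the measured TCP pose, the force and the opening at its end, in the units of the state.
- ctrl.get_obs(): the state, without advancing time (a new reading comes with each control period).
- ctrl.camera(name): name is "scene" or "top"; returns (picture, depth): 400x640x3 uint8, red, green, blue; 400x640 float32, m along the optical axis (not along the pixel's ray), 0 where there is no reading.
- ctrl.camera_info(name): a dict with "fx", "fy", "cx", "cy" (pixels), "T" (4x4, takes a point from camera to world coordinates). Camera axes: x right, y down, z forward; pixel columns grow to the right and rows downward; lengths in m; the calibration is good to about 2 mm. A picture is of the moment at which its call begins. camera_info takes no time and is no camera call.
- ctrl.hand_in(): hands the job in, once; it reports no verdict.
The state is a dict: "time_s": time; "q": joint angles; "dq": joint speeds; "joint_efforts": joint torques, N m; "eef_pos": TCP position; "eef_rot": TCP orientation; "wrist_force": force on the tool from outside, world axes, zero at the start; "torque": the same for the moment, N m; "opening": opening from 0.0 (shut) to 1.0 (fully open).
Only numpy, scipy, OpenCV 4.12 (cv2) and the standard library are available. Lean on these libraries where they do the work, as an engineer would, in place of code of your own. Each camera call takes 0.05 s, during which the arm holds its last target. There are 200 camera calls.

## Working session

There is one attempt and no reset: what is moved stays moved. The work goes in short steps, Python scripts to look and compute and a tool call to move; the robot and the scene stay as the last step left them, time stands still between calls to the robot, and variables do not carry over. Pictures are saved under pics/ and viewed, about 12 in all and at most 16, crops included, and the job is handed in when it is done.

Besides the shell and the picture viewer there is one more tool, called after ">>>" as a command line: name --pt "numbers of a row" for each row, then --argument value for the rest. step_arm: Moves the arm, as the interface text tells. Its arguments: {"type":"object","properties":{"motion":{"type":"array","items":{"type":"array","items":{"type":"number"}}}},"required":["motion"]}

```bash
ls; mkdir -p pics
cat > h.py <<'E'
import numpy as np, cv2
from bench import ctrl
def shot(n,save=None):
    p,d=ctrl.camera(n); i=ctrl.camera_info(n)
    v,u=np.mgrid[0:400,0:640]
    P=np.stack([(u-i['cx'])/i['fx']*d,(v-i['cy'])/i['fy']*d,d],-1)@i['T'][:3,:3].T+i['T'][:3,3]
    P[d==0]=np.nan
    if save: cv2.imwrite(f'pics/{save}.png',p[:,:,::-1])
    return p,d,P,i
E
python3 - <<'E'
from h import *
np.set_printoptions(precision=4,suppress=True)
a=[]
for n in('top','scene'):
    p,d,P,i=shot(n); a.append(p); np.savez(f'{n}0.npz',p=p,d=d,P=P); print(n,i)
cv2.imwrite('pics/top0.png',a[0][:,:,::-1]);cv2.imwrite('pics/scene0.png',a[1][:,:,::-1])
print(ctrl.get_obs())
E
```

```text
pics
top {'fx': 497.77402193392936, 'fy': 497.77402193392936, 'cx': 308.45234844958384, 'cy': 203.9861253634517, 'T': array([[ 0.0063, -0.9982,  0.0593,  0.4434],
       [-0.9999, -0.0069, -0.0102,  0.0357],
       [ 0.0106, -0.0592, -0.9982,  1.2996],
       [ 0.    ,  0.    ,  0.    ,  1.    ]])}
scene {'fx': 390.31453263483746, 'fy': 390.31453263483746, 'cx': 317.55689158815, 'cy': 202.57387820796538, 'T': array([[-0.1129,  0.6896, -0.7153,  1.1396],
       [ 0.9936,  0.0812, -0.0785,  0.1269],
       [ 0.0039, -0.7196, -0.6944,  0.7127],
       [ 0.    ,  0.    ,  0.    ,  1.    ]])}
{'time_s': 0.1, 'q': array([ 0.4977,  0.1815,  1.6079,  0.    ,  1.3538, -0.2063]), 'dq': array([ 0.0006, -0.0008, -0.002 , -0.0006,  0.0002,  0.0003]), 'joint_efforts': array([  0.0012, -44.5869, -35.2241,  -0.0004,   0.004 ,   0.0001]), 'eef_pos': array([0.4378, 0.3719, 0.2305]), 'eef_rot': array([ 0.6414,  0.2965,  0.6421, -0.2974]), 'wrist_force': array([-0.7818,  0.1082, -0.4853]), 'torque': array([ 0.0454, -0.0343,  0.0194]), 'opening': 1.000468890086851}
```

View pics/top0.png

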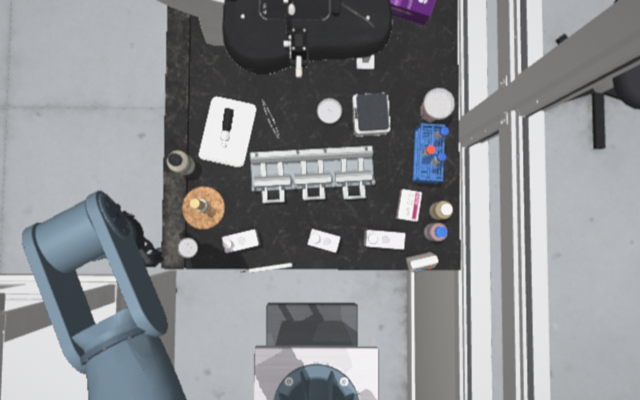

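View pics/scene0.png

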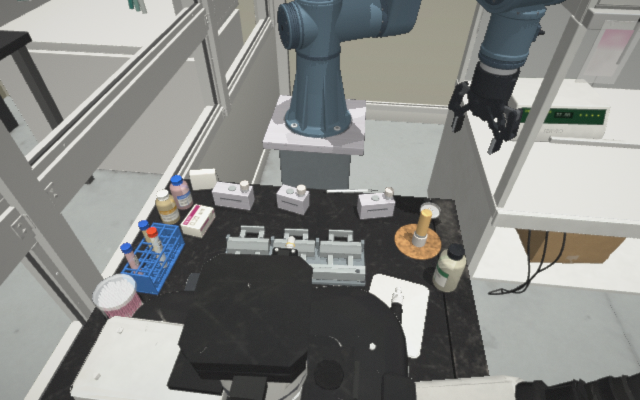

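The top view shows three blocks at about (240,241), (323,240) and (385,240), the vise at (312,170), the drift on the mat at (203,207) and the dark-capped bottle at (180,162). The timer is probably the box at (371,114). Next I'll measure them.

```bash
cat > meas.py <<'E'
from h import *
def rect(P,m):
    n,l,s,c=cv2.connectedComponentsWithStats(m.astype(np.uint8),connectivity=8)
    for k in range(1,n):
        if s[k,4]<25: continue
        q=P[l==k]; r=cv2.minAreaRect((q[:,:2]*1000).astype(np.float32))
        print(k,'px',c[k].round(0),'n',s[k,4],'rect',np.round(r[0],1),np.round(r[1],1),round(r[2],1),'med',np.round(np.nanmedian(q,0)*1000,1))
E
python3 - <<'E'
from meas import *
for n in('top','scene'):
    z=np.load(n+'0.npz');P=z['P'];Z=P[...,2];X=P[...,0];Y=P[...,1]
    ok=(X>0.27)&(X<0.75)&(Y>-.25)&(Y<.35)
    print(n,'table',np.nanmedian(Z[ok&(abs(Z)<.015)]))
    print('block tops');rect(P,ok&(Z>.043)&(Z<.058)&(X<.42)&(Y<.25))
    print('caps');rect(P,ok&(Z>.066)&(Z<.085)&(X<.42)&(Y<.25))
    print('vise');rect(P,ok&(Z>.036)&(Z<.052)&(X>.42)&(X<.6)&(Y<.2))
    print('tabs');rect(P,ok&(Z>.026)&(Z<.04)&(X>.38)&(X<.5)&(Y<.2))
    print('tall');rect(P,ok&(Z>.085)&(Z<.13))
    
p=np.load('top0.npz')['p'];c=cv2.resize(p[90:275,160:470],None,fx=2.5,fy=2.5,interpolation=cv2.INTER_CUBIC);cv2.imwrite('pics/crop0.png',c[:,:,::-1])
E
```

```text
top table 0.0004377321465887096
block tops
1 px [239. 246.] n 152 rect [415.  191.6] [17.7 85.3] 13.8 med [411.4 198.4  49.8]
2 px [326. 246.] n 133 rect [410.6 -13.8] [70.4 17.8] 87.1 med [412.7 -24.2  49.3]
3 px [388. 245.] n 121 rect [ 413.8 -168.9] [93.7 10.1] 89.8 med [ 415.9 -179.7   49.5]
4 px [414. 263.] n 60 rect [ 369.9 -241. ] [22.3 18.3] 1.6 med [ 371.6 -241.6   50.7]
caps
1 px [227. 245.] n 39 rect [414.2 222.1] [10.1 19.4] 0.2 med [414.3 222.2  75.2]
vise
1 px [312. 178.] n 318 rect [585.   13.1] [23.6 90. ] 2.8 med [584.5  14.3  41.9]
2 px [353. 176.] n 267 rect [588.8 -91.1] [20.3 89.7] 1.6 med [590.  -87.4  42.3]
3 px [271. 180.] n 329 rect [578.4 120.8] [32.6 99.3] 10.9 med [578.3 118.2  42.1]
44 px [248. 236.] n 165 rect [432.9 175.7] [34.5 46.4] 13.3 med [436.3 171.7  49.3]
45 px [325. 237.] n 202 rect [436.5 -15.9] [77.3 33.6] 86.3 med [435.  -17.7  48.9]
46 px [386. 237.] n 356 rect [ 437.2 -169.6] [32.8 98. ] 0.4 med [ 436.3 -174.4   49.2]
tabs
1 px [407. 215.] n 120 rect [ 491.1 -227.7] [44.3 17.9] 89.5 med [ 492.2 -229.3   31.7]
tall
1 px [179. 160.] n 214 re
[... 1021 characters left out ...]
6.1 -20.4  42.5]
21 px [305. 244.] n 192 rect [583.9  36.8] [26.  44.6] 2.4 med [587.3  37.2  42.1]
22 px [341. 246.] n 409 rect [578.2 121.4] [ 32.  100.5] 9.3 med [581.  118.4  42.2]
tabs
2 px [234. 198.] n 163 rect [ 447.6 -164.7] [ 36.2 101.9] 17.1 med [ 449.6 -161.2   33.1]
3 px [292. 202.] n 134 rect [445.1 -12.9] [31.2 79.1] 8.5 med [445.  -13.5  32.7]
4 px [367. 208.] n 88 rect [444.3 169.1] [53.4 27.6] 66.6 med [447.7 173.5  32.7]
5 px [203. 208.] n 91 rect [ 490.5 -228. ] [44.6 18.9] 84.6 med [ 491.9 -229.5   32.5]
tall
1 px [425. 215.] n 133 rect [516.5 297.3] [23.2 22.4] 25.0 med [521.1 296.9 102.6]
2 px [451. 255.] n 313 rect [623.6 335.7] [46.4 28. ] 0.2 med [628.7 337.7  99.5]
```

View pics/crop0.png

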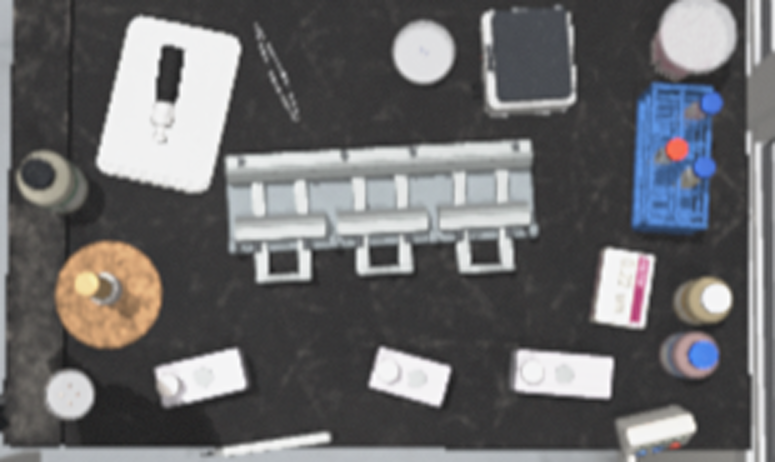

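Run:
```python
from meas import *
for n in('top','scene'):
    z=np.load(n+'0.npz');P=z['P'];p=z['p'].astype(int);Z=P[...,2];X=P[...,0];Y=P[...,1]
    ok=(X>0.27)&(X<0.75)&(Y>-.25)&(Y<.35)
    b=ok&(X<.465)&(Y<.24)&(Y>-.225)
    print(n,'block tops');rect(P,b&(Z>.040)&(Z<.0555))
    print('caps');rect(P,b&(Z>.062)&(Z<.085))
    v=ok&(X>.49)&(X<.66)&(Y<.2)&(Y>-.16)
    print('vise45');rect(P,v&(Z>.0405)&(Z<.050))
    print('vise all');rect(P,v&(Z>.008)&(Z<.050))
    print('tabs');rect(P,ok&(X>.468)&(X<.54)&(Y<.2)&(Y>-.16)&(Z>.020)&(Z<.039))
    print('z hist',[(t,int((v&(Z>t/1000)&(Z<t/1000+.002)).sum())) for t in range(4,54,2)])
    m=(p[...,0]-p[...,2]>40)&(X>.4)&(X<.6)&(Y>.22)&(Z<.008)
    print('mat');rect(P,m)
    np.save(n+'v.npy',P[v])
```

```text
top block tops
1 px [242. 240.] n 467 rect [425.7 194.2] [39.8 85.3] 13.8 med [428.6 188.5  50. ]
2 px [325. 240.] n 400 rect [428.1 -15.5] [74.1 39.6] 74.5 med [425.2 -19.1  49.8]
3 px [386. 239.] n 535 rect [ 431.7 -169.7] [96.9 39.8] 85.6 med [ 431.1 -174.6   49.6]
caps
1 px [315. 237.] n 61 rect [435.1   6.6] [19.6 19.9] 0.2 med [435.1   6.7  75.1]
2 px [372. 238.] n 64 rect [ 433.5 -135.1] [19.6 21.2] 0.3 med [ 433.6 -134.2   74.7]
3 px [227. 243.] n 68 rect [419.  222.1] [19.7 19.6] 0.2 med [419.1 222.1  75.6]
vise45
1 px [306. 153.] n 669 rect [648.1  16.9] [ 22.8 311.3] 3.8 med [647.8  32.5  43.3]
5 px [354. 176.] n 224 rect [590.9 -91.1] [21.  90.1] 3.4 med [590.5 -90.   43. ]
6 px [313. 178.] n 217 rect [584.6  13. ] [21.7 90.1] 3.7 med [584.3  14.3  42.8]
7 px [272. 180.] n 236 rect [577.2 118.6] [25.5 94.7] 8.4 med [578.4 115.5  43.2]
vise all
1 px [311. 170.] n 4898 rect [595.6  13.6] [129.3 317.5] 3.1 med [607.8  17.   30.3]
2 px [243. 155.] n 48 rect [644.  192.7] [31.7 13.5] 0.1 med [647.8 194.1  11.5]
tabs
1 px [273. 199.] n 75 rect [532.3 112.5] [13.8 54.1] 0.3 med 
[... 1567 characters left out ...]
.5  32.2]
2 px [374. 281.] n 65 rect [641.3 193.4] [12.6 36.6] 88.8 med [646.2 194.9  12.5]
tabs
3 px [257. 228.] n 58 rect [537.5 -85.9] [ 5.2 40.4] 1.0 med [538.7 -81.4  30.1]
5 px [296. 231.] n 120 rect [537.4   9.2] [ 7.5 54.1] 3.7 med [537.1  11.4  29.6]
7 px [341. 233.] n 156 rect [533.1 114.9] [18.4 54.3] 7.1 med [529.3 115.7  27.8]
z hist [(4, 33), (6, 30), (8, 53), (10, 233), (12, 376), (14, 107), (16, 89), (18, 106), (20, 113), (22, 220), (24, 319), (26, 167), (28, 140), (30, 145), (32, 205), (34, 198), (36, 166), (38, 172), (40, 393), (42, 624), (44, 258), (46, 35), (48, 0), (50, 0), (52, 0)]
mat
3 px [417. 243.] n 1035 rect [510.  296.3] [108.7 110. ] 82.0 med [519.6 289.5   2.8]
```

Run:
```python
import numpy as np
t=np.deg2rad(3.7);R=np.array([[np.cos(t),-np.sin(t)],[np.sin(t),np.cos(t)]])
for n in('top','scene'):
    P=np.load(n+'v.npy')*1000
    q=(P[:,:2]-[609.6,14.5])@R
    print(n,'y ext',np.percentile(q[P[:,2]>20][:,1],[.3,99.7]))
    for yc in(104,0,-104):
        for lab,lo,hi in(('ctr',0,12),('side',34,46)):
            a=abs(q[:,1]-yc);m=(a>=lo)&(a<hi)
            print(yc,lab,[(x,int(np.median(P[m&(abs(q[:,0]-x)<1.5)][:,2]))) if (m&(abs(q[:,0]-x)<1.5)).any() else (x,None) for x in range(-90,56,3)])
```

```text
top y ext [-154.86589437  154.94006167]
104 ctr [(-90, 0), (-87, 0), (-84, 0), (-81, 0), (-78, 12), (-75, 34), (-72, 32), (-69, 0), (-66, 0), (-63, 0), (-60, 0), (-57, 0), (-54, 0), (-51, 0), (-48, 0), (-45, 5), (-42, 11), (-39, 12), (-36, 21), (-33, 41), (-30, 42), (-27, 40), (-24, 41), (-21, 42), (-18, 43), (-15, 39), (-12, 35), (-9, 29), (-6, 12), (-3, 11), (0, 11), (3, 11), (6, 10), (9, 10), (12, 10), (15, 13), (18, 11), (21, 12), (24, 16), (27, 34), (30, 40), (33, 43), (36, 43), (39, 41), (42, 41), (45, 40), (48, 42), (51, 40), (54, None)]
104 side [(-90, 0), (-87, 0), (-84, 1), (-81, 0), (-78, 0), (-75, 0), (-72, 0), (-69, 0), (-66, 0), (-63, -1), (-60, -1), (-57, 0), (-54, 0), (-51, 0), (-48, 0), (-45, 6), (-42, 10), (-39, 12), (-36, 21), (-33, 40), (-30, 42), (-27, 41), (-24, 42), (-21, 44), (-18, 44), (-15, 38), (-12, 35), (-9, 30), (-6, 12), (-3, 9), (0, 11), (3, 13), (6, 11), (9, 12), (12, 12), (15, 11), (18, 12), (21, 13), (24, 17), (27, 33), (30, 40), (33, 43), (36, 41), (39, 40), (42, 41), (45, 43), (48, 41), (51, 40), (54, None)]
0 ctr [(-90, -1), (-87, 0), (-84, 0), (
[... 4739 characters left out ...]
ne), (24, None), (27, None), (30, None), (33, None), (36, None), (39, None), (42, None), (45, None), (48, None), (51, None), (54, None)]
-104 side [(-90, 0), (-87, 0), (-84, 1), (-81, 0), (-78, 0), (-75, 0), (-72, 1), (-69, 0), (-66, 1), (-63, 0), (-60, 0), (-57, 0), (-54, None), (-51, None), (-48, None), (-45, None), (-42, None), (-39, 39), (-36, 41), (-33, 41), (-30, 42), (-27, 42), (-24, 42), (-21, 43), (-18, 42), (-15, 36), (-12, 26), (-9, 29), (-6, None), (-3, None), (0, None), (3, None), (6, None), (9, None), (12, None), (15, None), (18, None), (21, None), (24, None), (27, None), (30, None), (33, None), (36, None), (39, None), (42, None), (45, None), (48, None), (51, None), (54, None)]
```

```bash
cat > plan.py <<'E'
import sys,numpy as np
from scipy.spatial.transform import Rotation as Ro
from bench import ctrl
# args: sequence of x,y,z(mm),yaw ; each printed from the current pose (or chained: each from the previous)
o=ctrl.get_obs();w,x,y,z=o['eef_rot'];R0=Ro.from_quat([x,y,z,w]);p0=o['eef_pos']*1000
yv=R0.apply([0,1,0]);cur=np.degrees(np.arctan2(yv[1],yv[0]))
print('t',round(o['time_s'],2),'p',p0.round(1),'yaw',round(cur,1),'F',o['wrist_force'].round(1),'open',round(o['opening'],3),'q1,q6',o['q'][[0,5]].round(2))
for s in sys.argv[1:]:
    X,Y,Z,a=map(float,s.split(','))
    a=a+180*round((cur-a)/180); t=np.radians(a);c,sn=np.cos(t),np.sin(t)
    R=Ro.from_matrix(np.array([[0,c,sn],[0,sn,-c],[-1,0,0]]))
    d=R0.inv().apply(np.array([X,Y,Z])-p0);r=(R0.inv()*R).as_rotvec(degrees=True)
    print(s,'->',d.round(1).tolist(),r.round(1).tolist(),'yaw',a)
    R0=R;p0=np.array([X,Y,Z]);cur=a
E
python3 plan.py 608,118,150,93.7
python3 - <<'E'
import numpy as np
for n in('top','scene'):
    P=np.load(n+'0.npz')['P']*1000;X,Y,Z=P[...,0],P[...,1],P[...,2]
    for zz in(60,130,200,300):
        m=(X>450)&(X<850)&(Y>-170)&(Y<220)&(Z>zz)&(Z<zz+80)
        print(n,zz,m.sum(), [ (yb,round(float(np.percentile(X[m&(abs(Y-yb)<25)],1)))) for yb in range(-150,220,50) if (m&(abs(Y-yb)<25)).sum()>15])
E
```

```text
t 0.1 p [437.8 371.9 230.5] yaw 40.3 F [-0.8  0.1 -0.5] open 1.0 q1,q6 [ 0.5  -0.21]
608,118,150,93.7 -> [80.4, -34.5, 303.7] [-53.4, -0.1, 0.1] yaw 93.7
top 60 1121 [(-150, 706), (-100, 703)]
top 130 490 [(-100, 841), (-50, 838), (0, 836), (50, 821), (100, 809), (150, 808), (200, 819)]
top 200 2197 [(-100, 841), (-50, 838), (0, 837), (50, 772), (100, 810), (150, 809), (200, 821)]
top 300 295 [(50, 814)]
scene 60 138 [(-150, 708)]
scene 130 0 []
scene 200 986 [(100, 820), (150, 821), (200, 833)]
scene 300 191 [(50, 814)]
```

```bash
python3 plan.py 506.4,112,110,93.7 506.4,112,22,93.7 527,113.3,22,93.7
```

```text
t 0.1 p [437.8 371.9 230.5] yaw 40.3 F [-0.8  0.1 -0.5] open 1.0 q1,q6 [ 0.5  -0.21]
506.4,112,110,93.7 -> [120.6, -115.8, 242.6] [-53.4, -0.1, 0.1] yaw 93.7
506.4,112,22,93.7 -> [88.0, 0.0, 0.0] [0.0, 0.0, 0.0] yaw 93.7
527,113.3,22,93.7 -> [0.0, -0.0, 20.6] [0.0, 0.0, 0.0] yaw 93.7
```

>>> step_arm --pt "120.6 -115.8 242.6 -53.4 0 0 255" --pt "120.6 -115.8 242.6 -53.4 0 0 255" --pt "120.6 -115.8 242.6 -53.4 0 0 255" --pt "120.6 -115.8 242.6 -53.4 0 0 255" --pt "120.6 -115.8 242.6 -53.4 0 0 255" --pt "120.6 -115.8 242.6 -53.4 0 0 255" --pt "120.6 -115.8 242.6 -53.4 0 0 255" --pt "120.6 -115.8 242.6 -53.4 0 0 255"

```text
time_s: 1.1
eef_pos: [0.507, 0.1128, 0.1108]
eef_rot: [0.707, -0.023, 0.707, 0.023]
wrist_force: [-0.2, -0.0, -0.2]
opening: -0.002
```

>>> step_arm --pt "44 0 0 0 0 0 255" --pt "88 0 0 0 0 0 255" --pt "88 0 0 0 0 0 255" --pt "88 0 6 0 0 0 255" --pt "88 0 12 0 0 0 255" --pt "88 0 17 0 0 0 255" --pt "88 0 22 0 0 0 255" --pt "88 0 22 0 0 0 255"

```text
time_s: 2.1
eef_pos: [0.5298, 0.1137, 0.023]
eef_rot: [0.707, -0.023, 0.706, 0.023]
wrist_force: [0.3, 0.3, 0.0]
opening: -0.001
```

>>> step_arm --pt "0 0 1 0 0 0 255" --pt "0 0 1 0 0 0 255"

```text
time_s: 2.35
eef_pos: [0.5301, 0.1138, 0.0227]
eef_rot: [0.707, -0.023, 0.707, 0.023]
wrist_force: [0.0, -0.5, -0.1]
opening: 0.004
```

>>> step_arm --pt "0 0 1 0 0 0 255" --pt "0 0 1 0 0 0 255"

```text
time_s: 2.6
eef_pos: [0.5303, 0.1139, 0.0225]
eef_rot: [0.706, -0.023, 0.707, 0.023]
wrist_force: [-3.2, -1.1, 2.8]
opening: -0.002
```

```bash
python3 plan.py
python3 - <<'E'
from h import *
p,d,P,i=shot('top');c=cv2.resize(p[130:225,235:395],None,fx=4,fy=4,interpolation=cv2.INTER_CUBIC);cv2.imwrite('pics/push0.png',c[:,:,::-1])
E
```

```text
t 2.6 p [530.3 113.9  22.5] yaw 93.7 F [-3.2 -1.1  2.8] open -0.002 q1,q6 [-0.01 -1.64]
```

View pics/push0.png

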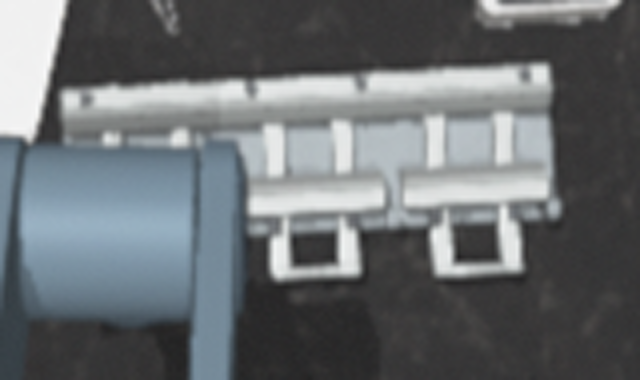

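The arm hides the left station, while the other two tabs are still visible and out. I'll keep pushing by feel.

>>> step_arm --pt "0 0 1 0 0 0 255" --pt "0 0 1 0 0 0 255" --pt "0 0 1 0 0 0 255"

```text
time_s: 3.02
eef_pos: [0.5304, 0.1139, 0.0224]
eef_rot: [0.705, -0.023, 0.708, 0.023]
wrist_force: [-6.9, -1.6, 6.1]
opening: -0.004
```

>>> step_arm --pt "0 0 1 0 0 0 255" --pt "0 0 1 0 0 0 255" --pt "0 0 1 0 0 0 255"

```text
time_s: 3.4
eef_pos: [0.5304, 0.1139, 0.0222]
eef_rot: [0.705, -0.023, 0.709, 0.023]
wrist_force: [-9.9, -1.9, 7.1]
opening: -0.002
```

>>> step_arm --pt "0 0 -30 0 0 0 255" --pt "0 -52 -30 0 0 0 255" --pt "0 -104 -30 0 0 0 255" --pt "0 -104 -30 0 0 0 255" --pt "0 -104 -22 0 0 0 255" --pt "0 -104 -15 0 0 0 255" --pt "0 -104 -9 0 0 0 255" --pt "0 -104 -4 0 0 0 255" --pt "0 -104 -1 0 0 0 255" --pt "0 -104 -1 0 0 0 255"

```text
time_s: 4.65
eef_pos: [0.5369, 0.0108, 0.0222]
eef_rot: [0.705, -0.023, 0.708, 0.024]
wrist_force: [-7.3, 0.2, 4.7]
opening: 0.004
```

>>> step_arm --pt "0 0 1 0 0 0 255" --pt "0 0 1 0 0 0 255"

```text
time_s: 4.9
eef_pos: [0.5369, 0.0109, 0.0221]
eef_rot: [0.704, -0.023, 0.709, 0.024]
wrist_force: [-9.8, 0.2, 7.6]
opening: 0.001
```

>>> step_arm --pt "0 0 -30 0 0 0 255" --pt "0 -52 -30 0 0 0 255" --pt "0 -104 -30 0 0 0 255" --pt "0 -104 -30 0 0 0 255" --pt "0 -104 -22 0 0 0 255" --pt "0 -104 -15 0 0 0 255" --pt "0 -104 -9 0 0 0 255" --pt "0 -104 -4 0 0 0 255" --pt "0 -104 -1 0 0 0 255" --pt "0 -104 -1 0 0 0 255"

```text
time_s: 6.15
eef_pos: [0.5435, -0.0928, 0.0223]
eef_rot: [0.705, -0.023, 0.709, 0.024]
wrist_force: [-8.4, 0.5, 6.6]
opening: 0.0
```

>>> step_arm --pt "0 0 1 0 0 0 255" --pt "0 0 1 0 0 0 255"

```text
time_s: 6.4
eef_pos: [0.5436, -0.0928, 0.0222]
eef_rot: [0.704, -0.023, 0.709, 0.024]
wrist_force: [-12.0, -0.4, 9.3]
opening: -0.002
```

>>> step_arm --pt "0 0 -20 0 0 0 255" --pt "-60 0 -30 0 0 0 255" --pt "-100 0 -30 0 0 0 0" --pt "-100 0 -30 0 0 0 0" --pt "-100 0 -30 0 0 0 0" --pt "-100 0 -30 0 0 0 0"

```text
time_s: 7.15
eef_pos: [0.5157, -0.095, 0.1212]
eef_rot: [0.706, -0.023, 0.708, 0.024]
wrist_force: [-0.3, -0.5, 0.4]
opening: 0.845
```

```bash
python3 plan.py 431.5,-169.4,120,-3.8 431.5,-169.4,16,-3.8
```

```text
t 7.15 p [515.7 -95.  121.2] yaw 93.7 F [-0.3 -0.5  0.4] open 0.845 q1,q6 [-0.41 -2.04]
431.5,-169.4,120,-3.8 -> [1.3, -68.8, -88.9] [-82.5, -0.1, -0.2] yaw 176.2
431.5,-169.4,16,-3.8 -> [104.0, 0.0, 0.0] [0.0, 0.0, 0.0] yaw 176.2
```

>>> step_arm --pt "1.3 -68.8 -88.9 97.5 0 0 0" --pt "1.3 -68.8 -88.9 97.5 0 0 0" --pt "1.3 -68.8 -88.9 97.5 0 0 0" --pt "1.3 -68.8 -88.9 97.5 0 0 0" --pt "1.3 -68.8 -88.9 97.5 0 0 0" --pt "1.3 -68.8 -88.9 97.5 0 0 0" --pt "1.3 -68.8 -88.9 97.5 0 0 0" --pt "1.3 -68.8 -88.9 97.5 0 0 0" --pt "1.3 -68.8 -88.9 97.5 0 0 0" --pt "1.3 -68.8 -88.9 97.5 0 0 0"

```text
time_s: 8.4
eef_pos: [0.4318, -0.1695, 0.1203]
eef_rot: [-0.483, -0.516, -0.484, 0.516]
wrist_force: [-0.4, -0.8, 0.5]
opening: 1.001
```

```bash
python3 plan.py 431.5,-169.4,13,-3.8 621.6,-89,100,3.7
python3 - <<'E'
from meas import *
for n in('top','scene'):
    p,d,P,i=shot(n);Z=P[...,2];X=P[...,0];Y=P[...,1]
    print(n);rect(P,(X>.468)&(X<.56)&(Y<.2)&(Y>-.16)&(Z>.020)&(Z<.039))
E
```

```text
t 8.4 p [ 431.8 -169.5  120.3] yaw -3.7 F [-0.4 -0.8  0.5] open 1.001 q1,q6 [-0.63 -0.57]
431.5,-169.4,13,-3.8 -> [107.3, -0.1, 0.1] [0.1, -0.1, 0.1] yaw -3.8
621.6,-89,100,3.7 -> [-87.0, 184.4, -92.8] [-7.5, 0.0, 0.0] yaw 3.7
top
2 px [272. 192.] n 94 rect [551.5 115.2] [17.9 54.4] 2.4 med [548.7 114.5  29.6]
4 px [313. 191.] n 59 rect [553.5  10.2] [ 8.8 53.6] 0.4 med [552.   11.3  32. ]
5 px [352. 189.] n 33 rect [556.8 -92.3] [ 2.7 54.3] 1.4 med [557.5 -86.2  33.4]
scene
1 px [254. 234.] n 87 rect [557.1 -90.9] [ 6.8 52.8] 1.8 med [558.4 -83.8  31.1]
2 px [296. 236.] n 111 rect [553.1  11.3] [ 9.4 53.8] 2.3 med [552.4  15.3  30.9]
4 px [340. 238.] n 137 rect [548.8 114.4] [15.9 55.5] 2.2 med [546.3 114.2  30.3]
```

>>> step_arm --pt "50 0 0 0 0 0 0" --pt "95 0 0 0 0 0 0" --pt "107 0 0 0 0 0 0" --pt "107 0 0 0 0 0 0" --pt "107 0 0 0 0 0 255" --pt "107 0 0 0 0 0 255" --pt "107 0 0 0 0 0 255" --pt "107 0 0 0 0 0 255" --pt "107 0 0 0 0 0 255" --pt "107 0 0 0 0 0 255"

```text
time_s: 9.75
eef_pos: [0.433, -0.1705, 0.0157]
eef_rot: [0.484, 0.516, 0.483, -0.516]
wrist_force: [-1.3, 0.3, 7.3]
opening: 0.46
```

>>> step_arm --pt "0 0 0 0 0 0 255" --pt "-30 0 0 0 0 0 255" --pt "-63 0 0 0 0 0 255" --pt "-63 0 0 0 0 0 255"

```text
time_s: 10.25
eef_pos: [0.4342, -0.1712, 0.0797]
eef_rot: [0.485, 0.517, 0.481, -0.516]
wrist_force: [0.9, -1.8, -4.1]
opening: 0.461
```

```bash
python3 plan.py 621.6,-89,76,3.7 621.6,-89,49,3.7
```

```text
t 10.25 p [ 434.2 -171.2   79.7] yaw -3.8 F [ 0.9 -1.8 -4.1] open 0.461 q1,q6 [-0.63 -0.57]
621.6,-89,76,3.7 -> [4.4, 181.6, -94.3] [-7.5, 0.2, -0.3] yaw 3.7
621.6,-89,49,3.7 -> [27.0, 0.0, 0.0] [0.0, 0.0, 0.0] yaw 3.7
```

>>> step_arm --pt "0 0 0 0 0 0 255" --pt "0 0 0 0 0 0 255"

```text
time_s: 10.5
eef_pos: [0.4313, -0.1692, 0.0759]
eef_rot: [-0.482, -0.516, -0.484, 0.516]
wrist_force: [1.0, 0.2, -2.9]
opening: 0.461
```

```bash
python3 plan.py 621.6,-89,76,3.7 621.6,-89,49,3.7;python3 - <<'E'
from meas import *
for n in('top','scene'):
    p,d,P,i=shot(n,n+'1');Z=P[...,2];X=P[...,0];Y=P[...,1]
    print(n);rect(P,(X>.35)&(X<.5)&(Y<-.08)&(Y>-.225)&(Z>.100)&(Z<.116));rect(P,(X>.35)&(X<.5)&(Y<-.08)&(Y>-.225)&(Z>.124)&(Z<.15))
E
```

```text
t 10.5 p [ 431.3 -169.2   75.9] yaw -3.8 F [ 1.   0.2 -2.9] open 0.461 q1,q6 [-0.63 -0.57]
621.6,-89,76,3.7 -> [-0.4, 184.6, -92.5] [-7.5, -0.1, 0.1] yaw 3.7
621.6,-89,49,3.7 -> [27.0, 0.0, 0.0] [0.0, 0.0, 0.0] yaw 3.7
top
1 px [371. 235.] n 71 rect [ 435.8 -131.5] [21.6 39.4] 85.8 med [ 445.7 -124.4  110.2]
2 px [373. 236.] n 30 rect [ 438.3 -128.3] [ 7.7 18.8] 65.5 med [ 438.6 -127.9  134. ]
3 px [386. 257.] n 26 rect [ 387.  -158.5] [10.9 22.2] 52.0 med [ 389.8 -158.4  134.3]
scene
1 px [237. 174.] n 262 rect [ 439.2 -146. ] [53.3 63.3] 79.5 med [ 444.2 -149.5  110.2]
3 px [210. 174.] n 32 rect [ 446.1 -212.2] [16.3 10.4] 40.3 med [ 448.1 -210.9  108.7]
1 px [235. 154.] n 65 rect [ 399.4 -159.9] [38.5 16.2] 6.8 med [ 405.3 -156.1  138.5]
2 px [241. 166.] n 75 rect [ 435.6 -134.2] [22.  21.1] 61.3 med [ 438.8 -132.6  135. ]
3 px [223. 172.] n 142 rect [ 470.  -168.7] [26.4 43.3] 82.2 med [ 478.4 -163.   138.4]
```

View pics/scene1.png

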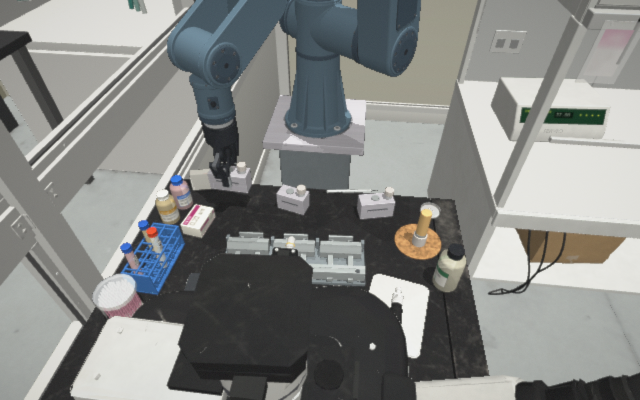

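Long block is held level with the gripper at about (232,165), its underside about 60 mm up. The other objects are undisturbed. Carrying it to the right station.

>>> step_arm --pt "0 60 -30 -7.5 0 0 255" --pt "0 120 -60 -7.5 0 0 255" --pt "0 170 -85 -7.5 0 0 255" --pt "0 184.6 -92.5 -7.5 0 0 255" --pt "0 184.6 -92.5 -7.5 0 0 255" --pt "0 184.6 -92.5 -7.5 0 0 255" --pt "0 184.6 -92.5 -7.5 0 0 255"

```text
time_s: 11.48
eef_pos: [0.6216, -0.0903, 0.077]
eef_rot: [0.515, 0.484, 0.516, -0.484]
wrist_force: [0.4, -0.3, -3.3]
opening: 0.461
```

```bash
python3 plan.py 621.6,-89,51,3.7;python3 - <<'E'
from meas import *
for n in('top','scene'):
    p,d,P,i=shot(n);Z=P[...,2];X=P[...,0];Y=P[...,1]
    v=(X>.57)&(X<.7)&(Y<0)&(Y>-.2)
    print(n);rect(P,v&(Z>.100)&(Z<.118));rect(P,v&(Z>.124)&(Z<.15))
E
```

```text
t 11.47 p [621.6 -90.3  77. ] yaw 3.7 F [ 0.4 -0.3 -3.3] open 0.461 q1,q6 [-0.33 -0.4 ]
621.6,-89,51,3.7 -> [26.0, 0.1, -1.3] [-0.0, -0.0, 0.1] yaw 3.7
top
2 px [344. 166.] n 61 rect [608.2 -61. ] [14.6 29.8] 5.6 med [606.  -63.6 111.4]
1 px [343. 160.] n 38 rect [619.1 -58.8] [12.8 20.7] 72.9 med [617.1 -56.7 135.2]
2 px [354. 173.] n 40 rect [587.6 -84.8] [26.6 14.8] 15.0 med [586.7 -83.  134.4]
scene
1 px [252. 235.] n 329 rect [628.5 -65.2] [50.8 62.6] 80.9 med [631.3 -65.5 111.1]
2 px [220. 233.] n 121 rect [ 626.5 -128.7] [38.4 19.3] 6.8 med [ 634.5 -130.1  111.4]
1 px [247. 213.] n 30 rect [588.1 -78. ] [ 8.2 35.2] 88.8 med [599.6 -79.6 135.2]
2 px [256. 225.] n 110 rect [620.9 -54.6] [20.8 20.1] 86.3 med [624.1 -54.5 136.1]
3 px [237. 236.] n 152 rect [659.5 -85.1] [24.8 43.4] 85.9 med [654.1 -80.2 139.2]
```

>>> step_arm --pt "10 0 -1 0 0 0 255" --pt "18 0 -1 0 0 0 255" --pt "23 0 -1 0 0 0 255" --pt "25 0 -1 0 0 0 255" --pt "26 0 -1 0 0 0 255" --pt "26 0 -1 0 0 0 255"

```text
time_s: 12.32
eef_pos: [0.6222, -0.0886, 0.0515]
eef_rot: [0.516, 0.483, 0.516, -0.484]
wrist_force: [-3.3, 0.3, 0.1]
opening: 0.461
```

>>> step_arm --pt "1 0 0 0 0 0 255" --pt "1 0 0 0 0 0 255"

```text
time_s: 12.58
eef_pos: [0.6223, -0.0887, 0.0514]
eef_rot: [0.516, 0.483, 0.516, -0.484]
wrist_force: [-6.8, 2.5, 5.6]
opening: 0.459
```

>>> step_arm --pt "-1 0 0 0 0 0 90" --pt "-1 0 0 0 0 0 40" --pt "-1 0 0 0 0 0 0" --pt "-1 0 0 0 0 0 0" --pt "-30 0 0 0 0 0 0" --pt "-70 0 0 0 0 0 0" --pt "-70 0 0 0 0 0 0"

```text
time_s: 13.45
eef_pos: [0.6254, -0.0897, 0.1245]
eef_rot: [0.518, 0.485, 0.514, -0.482]
wrist_force: [0.8, -0.4, -0.3]
opening: 1.001
```

```bash
python3 plan.py 428.3,-15.4,115,-15.5 428.3,-15.4,13,-15.5;python3 - <<'E'
from meas import *
for n in('top','scene'):
    p,d,P,i=shot(n);Z=P[...,2];X=P[...,0];Y=P[...,1]
    v=(X>.57)&(X<.7)&(Y<0)&(Y>-.2)
    print(n);rect(P,v&(Z>.076)&(Z<.092));rect(P,v&(Z>.1)&(Z<.12))
E
```

```text
t 13.45 p [625.4 -89.7 124.5] yaw 3.7 F [ 0.8 -0.4 -0.3] open 1.001 q1,q6 [-0.33 -0.4 ]
428.3,-15.4,115,-15.5 -> [7.9, -191.9, -87.0] [19.2, 0.1, -0.4] yaw -15.5
428.3,-15.4,13,-15.5 -> [102.0, 0.0, 0.0] [0.0, 0.0, 0.0] yaw -15.5
top
1 px [346. 164.] n 137 rect [620.5 -65.4] [38.5 40.2] 3.3 med [612.3 -68.7  84.7]
2 px [372. 166.] n 26 rect [ 612.4 -130.4] [14.7 12.3] 9.6 med [ 610.4 -131.9   83.6]
1 px [342. 161.] n 38 rect [618.1 -57.7] [11.5 19.6] 71.8 med [618.3 -56.6 110.1]
scene
1 px [244. 242.] n 558 rect [623. -88.] [41.2 95.8] 3.8 med [632.7 -82.1  85.1]
1 px [258. 233.] n 98 rect [621. -54.] [21.9 21. ] 67.6 med [622.7 -52.4 109.4]
```

>>> step_arm --pt "5 -60 -28 19.2 0 0 0" --pt "5 -120 -56 19.2 0 0 0" --pt "5 -175 -80 19.2 0 0 0" --pt "5 -188.5 -87 19.2 0 0 0" --pt "5 -188.5 -87 19.2 0 0 0" --pt "5 -188.5 -87 19.2 0 0 0" --pt "5 -188.5 -87 19.2 0 0 0" --pt "5 -188.5 -87 19.2 0 0 0"

```text
time_s: 14.55
eef_pos: [0.4294, -0.0146, 0.1153]
eef_rot: [-0.428, -0.563, -0.428, 0.563]
wrist_force: [0.1, 0.1, 0.4]
opening: 0.997
```

```bash
python3 plan.py 428.3,-15.4,13,-15.5 428.3,-15.4,76,-15.5 614.9,14.8,76,3.7
```

```text
t 14.55 p [429.4 -14.6 115.3] yaw -15.5 F [0.1 0.1 0.4] open 0.997 q1,q6 [-0.31 -0.04]
428.3,-15.4,13,-15.5 -> [102.3, -0.8, 1.1] [0.0, -0.0, 0.0] yaw -15.5
428.3,-15.4,76,-15.5 -> [-63.0, 0.0, 0.0] [0.0, 0.0, 0.0] yaw -15.5
614.9,14.8,76,3.7 -> [0.0, 171.7, -79.0] [-19.2, 0.0, 0.0] yaw 3.7
```

>>> step_arm --pt "50 -1 1 0 0 0 0" --pt "90 -1 1 0 0 0 0" --pt "102 -1 1 0 0 0 0" --pt "102 -1 1 0 0 0 0" --pt "102 -1 1 0 0 0 255" --pt "102 -1 1 0 0 0 255" --pt "102 -1 1 0 0 0 255" --pt "102 -1 1 0 0 0 255" --pt "102 -1 1 0 0 0 255" --pt "102 -1 1 0 0 0 255"

```text
time_s: 15.8
eef_pos: [0.4285, -0.0152, 0.0146]
eef_rot: [0.429, 0.563, 0.428, -0.562]
wrist_force: [-1.6, 0.3, 7.5]
opening: 0.463
```

>>> step_arm --pt "0 0 0 0 0 0 255" --pt "-30 0 0 0 0 0 255" --pt "-63 0 0 0 0 0 255" --pt "-63 57 -26 -10 0 0 255" --pt "-63 114 -52 -19.2 0 0 255" --pt "-63 160 -73 -19.2 0 0 255" --pt "-63 172 -79 -19.2 0 0 255" --pt "-63 172 -79 -19.2 0 0 255" --pt "-63 172 -79 -19.2 0 0 255" --pt "-63 172 -79 -19.2 0 0 255"

```text
time_s: 17.05
eef_pos: [0.6132, 0.0152, 0.0764]
eef_rot: [0.516, 0.483, 0.516, -0.484]
wrist_force: [-0.3, 0.8, -3.3]
opening: 0.457
```

```bash
python3 plan.py 614.9,14.8,51,3.7;python3 - <<'E'
from meas import *
for n in('top','scene'):
    p,d,P,i=shot(n);Z=P[...,2];X=P[...,0];Y=P[...,1]
    v=(X>.57)&(X<.7)&(Y<.09)&(Y>-.03)
    print(n);rect(P,v&(Z>.100)&(Z<.118));rect(P,v&(Z>.124)&(Z<.15))
E
```

```text
t 17.05 p [613.2  15.2  76.4] yaw 3.7 F [-0.3  0.8 -3.3] open 0.457 q1,q6 [-0.17 -0.23]
614.9,14.8,51,3.7 -> [25.4, 1.7, 0.5] [0.0, -0.0, 0.1] yaw 3.7
top
1 px [300. 169.] n 31 rect [597.4  45.1] [23.6 12. ] 45.9 med [597.7  44.5 111.8]
scene
1 px [277. 234.] n 136 rect [618.6 -15.8] [40.9 18. ] 12.5 med [623.2 -14.5 112. ]
3 px [303. 237.] n 152 rect [614.7  39. ] [41.8 24.6] 2.7 med [626.5  41.8 111.7]
2 px [300. 228.] n 143 rect [623.2  34. ] [20.2 44.8] 63.6 med [621.8  36.1 137.1]
```

>>> step_arm --pt "10 2 0 0 0 0 255" --pt "18 2 0 0 0 0 255" --pt "22 2 0 0 0 0 255" --pt "24 2 0 0 0 0 255" --pt "26 2 0 0 0 0 255" --pt "27 2 0 0 0 0 255" --pt "27 2 0 0 0 0 255"

```text
time_s: 18.02
eef_pos: [0.6162, 0.0155, 0.0509]
eef_rot: [0.516, 0.483, 0.516, -0.484]
wrist_force: [-7.9, 0.1, 9.2]
opening: 0.456
```

>>> step_arm --pt "-1 0 0 0 0 0 90" --pt "-1 0 0 0 0 0 40" --pt "-1 0 0 0 0 0 0" --pt "-1 0 0 0 0 0 0" --pt "-30 0 0 0 0 0 0" --pt "-70 0 0 0 0 0 0" --pt "-70 0 0 0 0 0 0" --pt "-70 0 0 0 0 0 0"

```text
time_s: 19.02
eef_pos: [0.6162, 0.0155, 0.119]
eef_rot: [0.516, 0.483, 0.516, -0.484]
wrist_force: [0.2, 0.2, 0.3]
opening: 1.003
```

```bash
python3 plan.py 425.5,194,115,13.8;python3 - <<'E'
from meas import *
for n in('top','scene'):
    p,d,P,i=shot(n);Z=P[...,2];X=P[...,0];Y=P[...,1]
    v=(X>.57)&(X<.7)&(Y<.09)&(Y>-.2)
    print(n);rect(P,v&(Z>.076)&(Z<.092));rect(P,v&(Z>.1)&(Z<.12))
    v=(X>.38)&(X<.46)&(Y>.1)&(Y<.24);rect(P,v&(Z>.04)&(Z<.056));rect(P,v&(Z>.062)&(Z<.085))
E
```

```text
t 19.02 p [616.2  15.5 119. ] yaw 3.7 F [0.2 0.2 0.3] open 1.003 q1,q6 [-0.17 -0.23]
425.5,194,115,13.8 -> [4.1, -178.6, -190.5] [-10.1, -0.0, 0.0] yaw 13.8
top
1 px [361. 161.] n 419 rect [ 623.8 -102.9] [40.8 67.2] 4.1 med [ 622.3 -105.    84.9]
4 px [325. 167.] n 34 rect [608.  -15.5] [17.8 12.4] 0.6 med [605.  -16.7  84.8]
5 px [301. 169.] n 47 rect [604.3  41. ] [19.4 17.3] 0.2 med [601.3  42.2  83.8]
1 px [242. 240.] n 471 rect [425.8 194.3] [39.9 86. ] 13.8 med [428.6 188.5  50. ]
1 px [227. 243.] n 68 rect [419.  222.2] [19.7 20.2] 0.6 med [419.1 221.9  75.2]
scene
1 px [241. 241.] n 687 rect [622.3 -88. ] [41.3 95.8] 3.6 med [628.7 -91.4  85.2]
2 px [278. 242.] n 98 rect [616.9  -9.6] [37.1 25.1] 4.5 med [621.  -13.8  85.3]
3 px [302. 245.] n 170 rect [615.   36.3] [41.6 30.4] 5.3 med [624.5  37.5  85.1]
1 px [258. 233.] n 99 rect [620.3 -53.6] [20.4 20.1] 52.7 med [623.5 -52.2 109.8]
2 px [303. 235.] n 97 rect [613.5  39.4] [22.3 20.5] 7.1 med [617.2  38.8 109.5]
1 px [375. 200.] n 439 rect [424.6 193.4] [44.7 84.2] 14.6 med [432.2 188.9  50.3]
1 px [389. 191.] n 82 rect [418.4 222.2] [21.9 20.1] 67.3 med [421.6 222.2  74.9]
```

Short block seated on flares. Now the middle block.

>>> step_arm --pt "4 -45 -48 -10 0 0 0" --pt "4 -90 -96 -10 0 0 0" --pt "4 -135 -144 -10 0 0 0" --pt "4 -165 -178 -10 0 0 0" --pt "4 -178.6 -190.5 -10 0 0 0" --pt "4 -178.6 -190.5 -10 0 0 0" --pt "4 -178.6 -190.5 -10 0 0 0" --pt "4 -178.6 -190.5 -10 0 0 0"

```text
time_s: 20.12
eef_pos: [0.427, 0.193, 0.1154]
eef_rot: [0.556, 0.437, 0.556, -0.437]
wrist_force: [0.4, 0.6, 0.0]
opening: 0.999
```

>>> step_arm --pt "50 0 0 0 0 0 0" --pt "90 0 0 0 0 0 0" --pt "102 0 0 0 0 0 0" --pt "102 0 0 0 0 0 0" --pt "102 0 0 0 0 0 255" --pt "102 0 0 0 0 0 255" --pt "102 0 0 0 0 0 255" --pt "102 0 0 0 0 0 255" --pt "102 0 0 0 0 0 255" --pt "102 0 0 0 0 0 255"

```text
time_s: 21.38
eef_pos: [0.4265, 0.1941, 0.0146]
eef_rot: [0.557, 0.437, 0.556, -0.436]
wrist_force: [-2.6, -0.5, 6.4]
opening: 0.458
```

>>> step_arm --pt "0 0 0 0 0 0 255" --pt "-30 0 0 0 0 0 255" --pt "-63 0 0 0 0 0 255" --pt "-63 0 0 0 0 0 255" --pt "-63 0 0 0 0 0 255"

```text
time_s: 22.0
eef_pos: [0.425, 0.1938, 0.0755]
eef_rot: [0.556, 0.436, 0.556, -0.437]
wrist_force: [-0.3, -0.9, -2.9]
opening: 0.462
```

```bash
python3 plan.py 608.2,118.6,76,3.7
```

```text
t 22.0 p [425.  193.8  75.5] yaw 13.7 F [-0.3 -0.9 -2.9] open 0.462 q1,q6 [ 0.17 -0.07]
608.2,118.6,76,3.7 -> [-0.7, 160.1, 116.6] [10.0, 0.0, 0.1] yaw 3.7
```

>>> step_arm --pt "0 50 36 10 0 0 255" --pt "0 100 72 10 0 0 255" --pt "0 148 108 10 0 0 255" --pt "0 160 116.6 10 0 0 255" --pt "0 160 116.6 10 0 0 255" --pt "0 160 116.6 10 0 0 255" --pt "0 160 116.6 10 0 0 255"

```text
time_s: 22.88
eef_pos: [0.6074, 0.1196, 0.076]
eef_rot: [0.516, 0.483, 0.517, -0.483]
wrist_force: [-0.0, 0.8, -2.5]
opening: 0.461
```

```bash
python3 plan.py 608.2,118.6,50,3.7;python3 - <<'E'
from meas import *
for n in('top','scene'):
    p,d,P,i=shot(n);Z=P[...,2];X=P[...,0];Y=P[...,1]
    v=(X>.57)&(X<.7)&(Y<.19)&(Y>.05)
    print(n);rect(P,v&(Z>.100)&(Z<.118));rect(P,v&(Z>.124)&(Z<.15))
E
```

```text
t 22.88 p [607.4 119.6  76. ] yaw 3.8 F [-0.   0.8 -2.5] open 0.461 q1,q6 [ 0.   -0.06]
608.2,118.6,50,3.7 -> [26.0, 0.8, 1.0] [0.1, -0.0, 0.1] yaw 3.7
top
scene
1 px [329. 236.] n 253 rect [609.9  92.6] [44.1 28.5] 6.0 med [617.4  92.2 111.9]
3 px [357. 241.] n 149 rect [612.9 149.2] [32.  26.8] 3.5 med [621.  150.2 111.5]
1 px [358. 229.] n 116 rect [607.4 149.6] [21.2 21.3] 47.6 med [611.2 149.7 137. ]
2 px [338. 232.] n 30 rect [631.9 111.4] [12.4 11.7] 3.9 med [635.4 111.6 147.2]
5 px [342. 247.] n 65 rect [661.1 122.1] [25.9 11.4] 84.2 med [659.2 121.9 133.1]
```

>>> step_arm --pt "10 1 1 0 0 0 255" --pt "18 1 1 0 0 0 255" --pt "22 1 1 0 0 0 255" --pt "24 1 1 0 0 0 255" --pt "26 1 1 0 0 0 255" --pt "27 1 1 0 0 0 255" --pt "27 1 1 0 0 0 255"

```text
time_s: 23.85
eef_pos: [0.6097, 0.1177, 0.0511]
eef_rot: [0.516, 0.483, 0.516, -0.484]
wrist_force: [-7.6, -0.7, 9.5]
opening: 0.461
```

>>> step_arm --pt "-1 0 0 0 0 0 90" --pt "-1 0 0 0 0 0 40" --pt "-1 0 0 0 0 0 0" --pt "-1 0 0 0 0 0 0" --pt "-40 0 0 0 0 0 0" --pt "-95 0 0 0 0 0 0" --pt "-95 0 0 0 0 0 0" --pt "-95 0 0 0 0 0 0"

```text
time_s: 24.85
eef_pos: [0.6098, 0.1177, 0.1443]
eef_rot: [0.516, 0.483, 0.516, -0.483]
wrist_force: [-0.0, -0.1, 0.7]
opening: 1.001
```

```bash
python3 plan.py;python3 - <<'E'
from meas import *
for n in('top','scene'):
    p,d,P,i=shot(n,n+'2');Z=P[...,2];X=P[...,0];Y=P[...,1]
    v=(X>.57)&(X<.7)&(Y<.19)&(Y>-.16)
    print(n);rect(P,v&(Z>.076)&(Z<.092));rect(P,v&(Z>.1)&(Z<.12))
    v=(X>.4)&(X<.6)&(Y>.2)&(Y<.4);print('drift');rect(P,v&(Z>.09)&(Z<.12));rect(P,v&(Z>.04)&(Z<.09));rect(P,v&(Z>.015)&(Z<.04))
E
```

```text
t 24.85 p [609.8 117.7 144.3] yaw 3.7 F [-0.  -0.1  0.7] open 1.001 q1,q6 [-0.   -0.07]
top
1 px [356. 161.] n 566 rect [622.9 -88.7] [40.9 96.7] 3.7 med [622.  -92.9  84.8]
2 px [314. 163.] n 425 rect [616.4  14.4] [40.4 73.9] 3.6 med [615.6   8.1  85.1]
3 px [277. 169.] n 32 rect [602.3 102.1] [ 7.7 22. ] 89.1 med [600.5 101.2  84.6]
4 px [256. 172.] n 30 rect [596.4 154.1] [20.2 11.9] 18.3 med [594.4 153.8  83.4]
1 px [341. 160.] n 66 rect [619.6 -52.9] [20.7 20. ] 58.0 med [619.4 -53.7 109.5]
2 px [303. 162.] n 65 rect [614.3  38.4] [20.3 19.7] 58.8 med [614.6  37.4 109.8]
drift
1 px [195. 203.] n 89 rect [516.2 297.7] [22.  21.9] 88.7 med [515.  296.4 103.1]
1 px [180. 170.] n 42 rect [597.7 345.5] [ 4.5 28.5] 0.1 med [597.3 341.9  74.1]
2 px [201. 205.] n 44 rect [513.4 290.6] [11.5 23.8] 71.7 med [512.7 287.6  65.2]
2 px [204. 205.] n 46 rect [514.1 293.2] [20.7 30.5] 71.4 med [512.1 288.3  31.4]
scene
1 px [241. 241.] n 694 rect [622.3 -87.8] [41.9 95.4] 3.7 med [628.6 -91.6  85.1]
2 px [291. 242.] n 348 rect [616.   14.9] [40.8 73.6] 3.6 med [620.1  11.9  85.5]
3 px [339. 246.] n 603 rect [609.7 118.2] [41.5 84.9] 2.3 med [616.8 113.5  85.3]
1 px [258. 233.] n 97 rect [619.5 -53.8] [22.2 21.4] 10.7 med [623.  -52.7 109.5]
2 px [303. 235.] n 100 rect [614.1  39.4] [22.4 20.6] 6.9 med [617.3  39.  109.6]
3 px [356. 237.] n 101 rect [607.6 148.2] [21.  21.3] 2.3 med [610.8 147.7 110.5]
drift
1 px [426. 214.] n 116 rect [516.1 297.7] [23.  22.3] 45.5 med [520.8 297.  103.3]
1 px [422. 227.] n 179 rect [520.2 296.6] [24.6 15.5] 74.0 med [524.3 295.   65.6]
1 px [419. 238.] n 119 rect [520.1 295.7] [31.4 22.5] 65.3 med [525.6 294.4  30.3]
```

View pics/scene2.png

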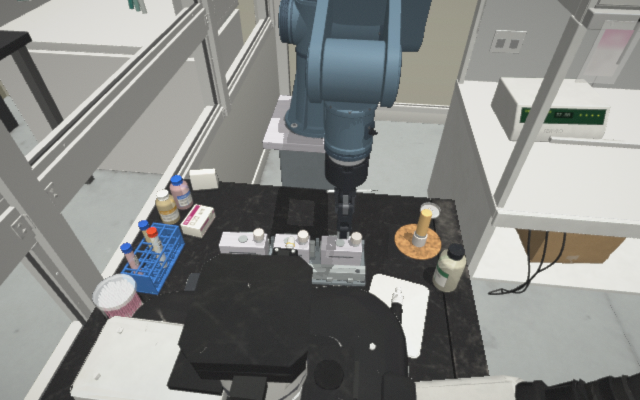

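The scene view shows all three blocks standing on the flares, at (244,240), (291,241) and (339,245). The drift is still upright on the mat at (422,228). Going for it now.

```bash
python3 plan.py 516.1,297.6,144,3.7 516.1,297.6,50,3.7
```

```text
t 24.95 p [608.8 117.7 142.7] yaw 3.7 F [-0.4  0.5 -0.6] open 1.0 q1,q6 [-0.   -0.07]
516.1,297.6,144,3.7 -> [-1.0, -80.8, -185.5] [0.0, -0.0, 0.2] yaw 3.7
516.1,297.6,50,3.7 -> [94.0, 0.0, 0.0] [0.0, 0.0, 0.0] yaw 3.7
```

>>> step_arm --pt "-1 -25 -57 0 0 0 0" --pt "-1 -50 -114 0 0 0 0" --pt "-1 -72 -165 0 0 0 0" --pt "-1 -80.8 -185.5 0 0 0 0" --pt "-1 -80.8 -185.5 0 0 0 0" --pt "-1 -80.8 -185.5 0 0 0 0" --pt "-1 -80.8 -185.5 0 0 0 0"

```text
time_s: 25.82
eef_pos: [0.5177, 0.2964, 0.1449]
eef_rot: [0.516, 0.484, 0.516, -0.484]
wrist_force: [0.1, -0.8, 0.0]
opening: 0.998
```

>>> step_arm --pt "0 0 0 0 0 0 0" --pt "0 0 0 0 0 0 0"

```text
time_s: 26.08
eef_pos: [0.5176, 0.297, 0.1454]
eef_rot: [0.516, 0.484, 0.516, -0.484]
wrist_force: [-0.1, -0.1, -0.7]
opening: 1.0
```

```bash
python3 plan.py 516.1,297.6,50,3.7
python3 - <<'E'
from meas import *
p,d,P,i=shot('scene');Z=P[...,2];X=P[...,0];Y=P[...,1]
rect(P,(X>.4)&(X<.6)&(Y>.2)&(Y<.4)&(Z>.09)&(Z<.12))
E
```

```text
t 26.07 p [517.6 297.  145.4] yaw 3.7 F [-0.1 -0.1 -0.7] open 1.0 q1,q6 [0.32 0.26]
516.1,297.6,50,3.7 -> [95.4, -1.5, -0.7] [-0.0, -0.0, -0.0] yaw 3.7
1 px [426. 214.] n 113 rect [516.2 297.3] [24.3 22. ] 39.4 med [520.6 297.2 103.3]
```

>>> step_arm --pt "50 -1.5 -0.5 0 0 0 0" --pt "90 -1.5 -0.5 0 0 0 0" --pt "95 -1.5 -0.5 0 0 0 0" --pt "95 -1.5 -0.5 0 0 0 0" --pt "95 -1.5 -0.5 0 0 0 255" --pt "95 -1.5 -0.5 0 0 0 255" --pt "95 -1.5 -0.5 0 0 0 255" --pt "95 -1.5 -0.5 0 0 0 255" --pt "95 -1.5 -0.5 0 0 0 255" --pt "95 -1.5 -0.5 0 0 0 255"

```text
time_s: 27.38
eef_pos: [0.5161, 0.2982, 0.0512]
eef_rot: [0.516, 0.484, 0.516, -0.483]
wrist_force: [-0.9, -0.3, 5.8]
opening: 0.278
```

>>> step_arm --pt "0 0 0 0 0 0 255" --pt "-20 0 0 0 0 0 255" --pt "-60 0 0 0 0 0 255" --pt "-96 0 0 0 0 0 255" --pt "-96 0 0 0 0 0 255" --pt "-96 0 0 0 0 0 255"

```text
time_s: 28.12
eef_pos: [0.515, 0.2977, 0.1455]
eef_rot: [0.516, 0.483, 0.516, -0.484]
wrist_force: [-0.4, 0.8, -2.9]
opening: 0.276
```

```bash
python3 plan.py 520,-96,146,3.7 622.6,-90,146,3.7
```

```text
t 28.12 p [515.  297.7 145.5] yaw 3.7 F [-0.4  0.8 -2.9] open 0.276 q1,q6 [0.32 0.26]
520,-96,146,3.7 -> [-0.3, -20.6, 393.2] [0.0, 0.0, 0.1] yaw 3.7
622.6,-90,146,3.7 -> [0.0, 102.8, 0.6] [0.0, 0.0, 0.0] yaw 3.7
```

>>> step_arm --pt "0 -20 50 0 0 0 255" --pt "0 -20 105 0 0 0 255" --pt "0 -20 160 0 0 0 255" --pt "0 -20 215 0 0 0 255" --pt "0 -20 270 0 0 0 255" --pt "0 -20 325 0 0 0 255" --pt "0 -20 370 0 0 0 255" --pt "0 -20 393 0 0 0 255" --pt "0 -20 393 0 0 0 255" --pt "0 -20 393 0 0 0 255"

```text
time_s: 29.38
eef_pos: [0.5203, -0.0946, 0.145]
eef_rot: [0.515, 0.483, 0.517, -0.484]
wrist_force: [-0.4, 0.9, -1.7]
opening: 0.276
```

>>> step_arm --pt "0 50 0 0 0 0 255" --pt "0 90 0 0 0 0 255" --pt "0 102 0 0 0 0 255" --pt "0 102 0 0 0 0 255" --pt "0 102 0 0 0 0 255"

```text
time_s: 30.0
eef_pos: [0.6218, -0.0882, 0.1458]
eef_rot: [0.516, 0.483, 0.517, -0.484]
wrist_force: [-0.9, -0.0, -1.3]
opening: 0.277
```

```bash
python3 plan.py 622.6,-90,137,3.7
python3 - <<'E'
from h import *
a=shot('top')[0];b=shot('scene')[0]
A=cv2.resize(a[120:220,240:400],None,fx=4,fy=4,interpolation=cv2.INTER_CUBIC)[:, :400*2]
B=cv2.resize(b[180:270,190:390],None,fx=3.2,fy=2.2*3.2/2.2,interpolation=cv2.INTER_CUBIC)
o=np.zeros((600,640,3),np.uint8);h=min(300,B.shape[0]);o[:300]=A[:300,:640];o[300:300+h]=B[:h,:640]
cv2.imwrite('pics/tap0.png',o[:,:,::-1])
E
```

```text
t 30.0 p [621.8 -88.2 145.8] yaw 3.8 F [-0.9 -0.  -1.3] open 0.277 q1,q6 [-0.33 -0.4 ]
622.6,-90,137,3.7 -> [8.8, 0.7, 1.9] [0.1, -0.0, 0.1] yaw 3.7
```

View pics/tap0.png

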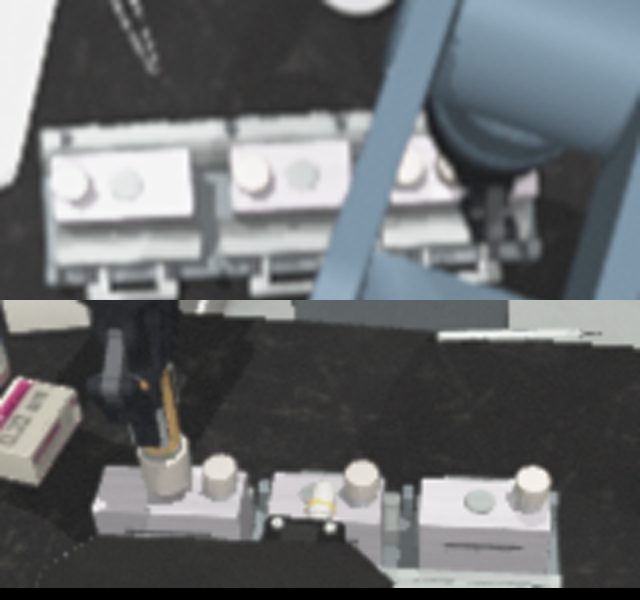

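The drift's foot sits over the long block's boss at about (165,465), clear of the cap at (220,475). Pressing down in stages.

>>> step_arm --pt "4 0.5 2 0 0 0 255" --pt "8 0.5 2 0 0 0 255" --pt "11 0.5 2 0 0 0 255" --pt "13 0.5 2 0 0 0 255" --pt "13 0.5 2 0 0 0 255"

```text
time_s: 30.72
eef_pos: [0.6249, -0.0912, 0.1359]
eef_rot: [0.517, 0.484, 0.515, -0.483]
wrist_force: [-1.8, 1.2, 11.0]
opening: 0.278
```

>>> step_arm --pt "2 0 0 0 0 0 255" --pt "4 0 0 0 0 0 255" --pt "4 0 0 0 0 0 255"

```text
time_s: 31.1
eef_pos: [0.6252, -0.0912, 0.131]
eef_rot: [0.517, 0.484, 0.515, -0.483]
wrist_force: [0.5, -2.0, 0.1]
opening: 0.278
```

>>> step_arm --pt "1.5 0 0 0 0 0 255" --pt "3 0 0 0 0 0 255" --pt "3 0 0 0 0 0 255"

```text
time_s: 31.48
eef_pos: [0.6228, -0.0911, 0.1261]
eef_rot: [0.515, 0.483, 0.517, -0.484]
wrist_force: [-3.5, -2.0, 5.0]
opening: 0.28
```

>>> step_arm --pt "1.5 0 0 0 0 0 255" --pt "3 0 0 0 0 0 255" --pt "3 0 0 0 0 0 255"

```text
time_s: 31.85
eef_pos: [0.6233, -0.0914, 0.126]
eef_rot: [0.516, 0.483, 0.516, -0.484]
wrist_force: [-9.1, -0.3, 20.9]
opening: 0.278
```

>>> step_arm --pt "1.5 0 0 0 0 0 255" --pt "3 0 0 0 0 0 255" --pt "3 0 0 0 0 0 255" --pt "3 0 0 0 0 0 255"

```text
time_s: 32.35
eef_pos: [0.6238, -0.0917, 0.1258]
eef_rot: [0.517, 0.483, 0.516, -0.484]
wrist_force: [-14.9, 0.2, 34.1]
opening: 0.276
```

```bash
python3 plan.py;python3 - <<'E'
from meas import *
for n in('top','scene'):
    p,d,P,i=shot(n);Z=P[...,2];X=P[...,0];Y=P[...,1]
    v=(X>.57)&(X<.7)&(Y<-.03)&(Y>-.16)
    print(n);rect(P,v&(Z>.066)&(Z<.081));rect(P,v&(Z>.092)&(Z<.11)&(X<.65))
    m=v&(Z>.066)&(Z<.088)&(X<.636)&(X>.61);q=P[m];A=np.c_[q[:,:2],np.ones(len(q))]
    if len(q)>30: print('plane',np.linalg.lstsq(A,q[:,2],rcond=None)[0])
E
```

```text
t 32.35 p [623.8 -91.7 125.8] yaw 3.8 F [-14.9   0.2  34.1] open 0.276 q1,q6 [-0.33 -0.4 ]
top
1 px [346. 165.] n 133 rect [620.  -69.5] [38.7 42.8] 3.9 med [609.3 -69.5  73.9]
2 px [371. 167.] n 31 rect [ 611.5 -129. ] [14.5 15.4] 3.5 med [ 609.3 -131.3   72.7]
1 px [342. 162.] n 28 rect [617.4 -59. ] [ 9.4 17.7] 71.4 med [617.7 -57.7  97.5]
plane [-0.07348481  0.01523901  0.12131807]
scene
1 px [242. 245.] n 523 rect [621.5 -88.4] [41.7 95.9] 4.3 med [631.2 -87.2  73.8]
1 px [241. 238.] n 108 rect [628.1 -87.1] [19.4 31.5] 36.1 med [634.4 -85.1 102.4]
2 px [259. 236.] n 82 rect [620.6 -53. ] [19.4 20.8] 23.1 med [621.3 -52.7  98.9]
plane [0.04071763 0.01913559 0.05171679]
```

>>> step_arm --pt "-12 0 0 0 0 0 255" --pt "-27 0 0 0 0 0 255" --pt "-27 -30 0 0 0 0 255" --pt "-27 -75 0 0 0 0 255" --pt "-27 -90 -40 0 0 0 255" --pt "-27 -90 -95 0 0 0 255" --pt "-27 -90 -150 0 0 0 255" --pt "-27 -90 -195 0 0 0 255" --pt "-27 -90 -204 0 0 0 255" --pt "-27 -90 -204 0 0 0 255"

```text
time_s: 33.7
eef_pos: [0.5205, 0.1072, 0.1471]
eef_rot: [0.516, 0.483, 0.516, -0.483]
wrist_force: [-0.6, -0.1, -2.7]
opening: 0.274
```

>>> step_arm --pt "0 50 0 0 0 0 255" --pt "0 83 0 0 0 0 255" --pt "0 90 0 0 0 0 255" --pt "0 90 0 0 0 0 255" --pt "0 90 0 0 0 0 255"

```text
time_s: 34.33
eef_pos: [0.6094, 0.1122, 0.147]
eef_rot: [0.516, 0.483, 0.516, -0.484]
wrist_force: [-0.2, 0.6, -2.3]
opening: 0.274
```

```bash
python3 plan.py 610,113.8,137,3.7;python3 - <<'E'
from meas import *
for n in('top','scene'):
    p,d,P,i=shot(n,n+'3');Z=P[...,2];X=P[...,0];Y=P[...,1]
    v=(X>.57)&(X<.7)&(Y<.19)&(Y>-.16)
    print(n);rect(P,v&(Z>.066)&(Z<.079));print('hi');rect(P,v&(Z>.08)&(Z<.09));print('drift');rect(P,v&(Y>.03)&(Z>.1)&(Z<.124))
E
```

```text
t 34.33 p [609.4 112.2 147. ] yaw 3.7 F [-0.2  0.6 -2.3] open 0.274 q1,q6 [-0.01 -0.07]
610,113.8,137,3.7 -> [10.0, 0.7, -1.5] [0.0, -0.0, 0.1] yaw 3.7
top
1 px [356. 162.] n 533 rect [621.4 -89. ] [40.4 95.8] 3.6 med [619.6 -94.3  73.9]
hi
1 px [314. 163.] n 398 rect [616.7  14.3] [40.6 73.7] 4.0 med [616.2   9.1  84.7]
7 px [279. 169.] n 40 rect [603.7  98.5] [24.9 14.8] 1.0 med [599.   96.1  84.4]
13 px [258. 172.] n 53 rect [593.5 148. ] [30.6 15.4] 71.4 med [593.5 147.7  84.3]
drift
1 px [302. 163.] n 65 rect [614.5  38.3] [20.2 20.1] 66.7 med [613.5  39.7 109.4]
scene
1 px [242. 244.] n 664 rect [620.9 -88.3] [42.3 96.1] 3.2 med [627.1 -92.5  74.3]
3 px [303. 253.] n 44 rect [633.3  41.2] [ 4.5 20.8] 1.4 med [633.4  41.2  73.6]
4 px [340. 254.] n 155 rect [628.4 120.1] [ 4.4 82.8] 3.8 med [628.5 118.4  72.5]
hi
1 px [290. 242.] n 326 rect [616.5  14.4] [40.6 74. ] 2.7 med [619.6   4.2  85.4]
2 px [339. 246.] n 467 rect [609.3 118.4] [42.5 84.3] 4.3 med [617.9 113.6  85.4]
drift
1 px [303. 235.] n 91 rect [613.3  40.3] [22.  18.6] 7.5 med [617.   40.2 109.3]
2 px [339. 239.] n 110 rect [620.1 114.2] [12.3 29.3] 6.4 med [622.4 114.1 112.9]
3 px [356. 237.] n 99 rect [607.9 148.2] [20.8 21. ] 8.2 med [610.9 147.7 110.8]
```

View pics/scene3.png

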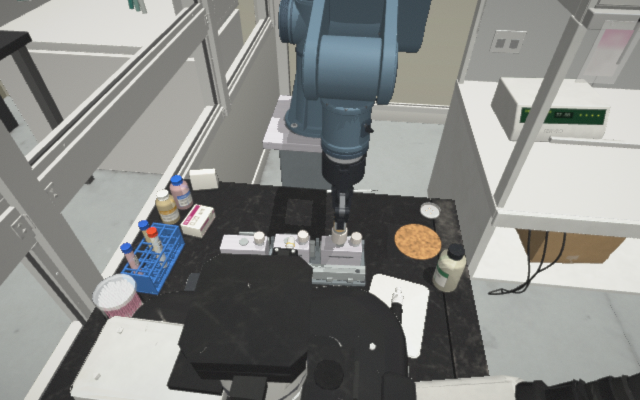

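The long block is down, with its top at 74 mm and level at (242,244). The drift now stands over the middle block's boss at about (339,238), next to its cap at (356,237).

>>> step_arm --pt "5 0.5 0 0 0 0 255" --pt "10 0.5 0 0 0 0 255" --pt "13 0.5 0 0 0 0 255" --pt "15 0.5 0 0 0 0 255" --pt "17 0.5 0 0 0 0 255" --pt "18 0.5 0 0 0 0 255"

```text
time_s: 35.17
eef_pos: [0.6132, 0.1129, 0.1317]
eef_rot: [0.517, 0.485, 0.515, -0.482]
wrist_force: [3.5, 0.5, 3.7]
opening: 0.276
```

>>> step_arm --pt "1.5 0 0 0 0 0 255" --pt "3 0 0 0 0 0 255" --pt "3 0 0 0 0 0 255"

```text
time_s: 35.55
eef_pos: [0.6098, 0.1127, 0.1261]
eef_rot: [0.515, 0.483, 0.517, -0.484]
wrist_force: [-4.5, -0.7, 6.3]
opening: 0.276
```

>>> step_arm --pt "1.5 0 0 0 0 0 255" --pt "3 0 0 0 0 0 255" --pt "3 0 0 0 0 0 255"

```text
time_s: 35.92
eef_pos: [0.6104, 0.1127, 0.1259]
eef_rot: [0.516, 0.483, 0.516, -0.484]
wrist_force: [-8.9, -0.0, 21.0]
opening: 0.279
```

>>> step_arm --pt "1 0 0 0 0 0 255" --pt "2 0 0 0 0 0 255" --pt "2 0 0 0 0 0 255"

```text
time_s: 36.3
eef_pos: [0.6107, 0.1128, 0.1258]
eef_rot: [0.516, 0.483, 0.516, -0.484]
wrist_force: [-13.7, -2.0, 32.1]
opening: 0.279
```

>>> step_arm --pt "-12 0 0 0 0 0 255" --pt "-26 0 0 0 0 0 255" --pt "-26 -30 0 0 0 0 255" --pt "-26 -75 0 0 0 0 255" --pt "-26 -90 40 0 0 0 255" --pt "-26 -90 90 0 0 0 255" --pt "-26 -90 106 0 0 0 255" --pt "-26 -90 106 0 0 0 255" --pt "-26 -90 106 0 0 0 255"

```text
time_s: 37.42
eef_pos: [0.5278, 0.0021, 0.147]
eef_rot: [0.516, 0.483, 0.517, -0.483]
wrist_force: [-0.1, 0.8, -2.8]
opening: 0.28
```

>>> step_arm --pt "0 50 0 0 0 0 255" --pt "0 83 0 0 0 0 255" --pt "0 90 0 0 0 0 255" --pt "0 90 0 0 0 0 255" --pt "0 90 0 0 0 0 255" --pt "0 90 0 0 0 0 255"

```text
time_s: 38.17
eef_pos: [0.6172, 0.0072, 0.1474]
eef_rot: [0.516, 0.483, 0.516, -0.483]
wrist_force: [-0.7, -0.7, -2.5]
opening: 0.276
```

```bash
python3 plan.py 616.8,6.3,137,3.7;python3 - <<'E'
from meas import *
for n in('top','scene'):
    p,d,P,i=shot(n,n+'4');Z=P[...,2];X=P[...,0];Y=P[...,1]
    v=(X>.57)&(X<.7)&(Y<.19)&(Y>-.16)
    print(n);rect(P,v&(Z>.066)&(Z<.079));print('hi');rect(P,v&(Z>.08)&(Z<.09));print('drift');rect(P,v&(Z>.1)&(Z<.124))
c=cv2.resize(p[190:270,200:390],None,fx=4,fy=4,interpolation=cv2.INTER_CUBIC);cv2.imwrite('pics/tap2.png',c[:,:,::-1])
E
```

```text
t 38.17 p [617.2   7.2 147.4] yaw 3.7 F [-0.7 -0.7 -2.5] open 0.276 q1,q6 [-0.18 -0.25]
616.8,6.3,137,3.7 -> [10.4, -0.4, 0.9] [0.0, -0.0, 0.0] yaw 3.7
top
1 px [363. 162.] n 311 rect [ 622.4 -111.4] [40.6 50.9] 1.0 med [ 621.3 -111.5   74. ]
2 px [265. 167.] n 256 rect [607.3 133.6] [40.2 55.3] 2.6 med [606.7 130.1  74.2]
3 px [336. 167.] n 33 rect [613.8 -45.8] [30.8  7.9] 0.7 med [608.3 -44.4  74. ]
hi
8 px [305. 168.] n 81 rect [605.3  31.3] [18.1 37. ] 1.4 med [602.   30.   84.4]
drift
1 px [302. 163.] n 55 rect [612.6  40.1] [20.7 15.9] 36.7 med [612.8  39.8 109. ]
3 px [257. 166.] n 28 rect [604.9 147.7] [16.2 17.1] 68.1 med [605.9 148.4 101.6]
scene
1 px [242. 244.] n 668 rect [620.8 -88.3] [43.3 95.9] 3.8 med [627.1 -92.8  74.2]
2 px [339. 248.] n 586 rect [607.6 118.5] [43.1 84.2] 5.5 med [614.  113.9  74.4]
4 px [303. 253.] n 40 rect [633.4  41.3] [ 3.9 21.2] 4.0 med [633.4  42.3  71.3]
hi
1 px [279. 242.] n 109 rect [616.8  -9.8] [39.2 24.8] 4.9 med [621.6 -13.2  85.7]
2 px [302. 245.] n 148 rect [614.6  36.4] [40.7 30.2] 4.3 med [623.3  37.   85.3]
drift
1 px [287. 236.] n 80 rect [624.7  10.5] [16.7 31.8] 21.1 med [629.8   6.  114.4]
2 px [303. 235.] n 100 rect [614.7  38.6] [21.3 21.2] 78.4 med [617.8  38.8 109.6]
9 px [355. 238.] n 36 rect [606.5 147.4] [18.5 18.8] 84.9 med [605.2 146.6 100.9]
```

View pics/tap2.png

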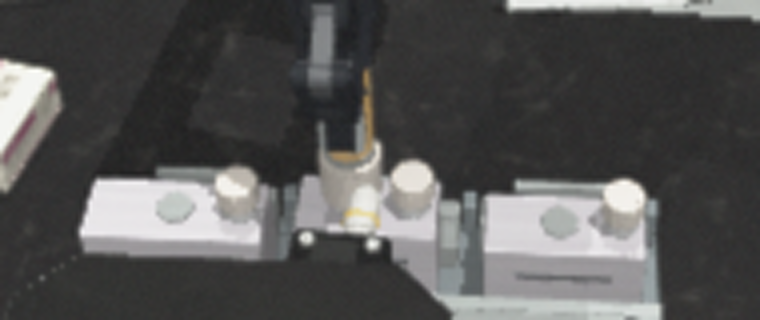

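Two blocks are down. The drift foot's right edge (381) clears the short block's cap (left edge at 390) by about 4 mm, so I'll nudge it away a little and press.

>>> step_arm --pt "4 -0.5 1.5 0 0 0 255" --pt "10 -0.5 1.5 0 0 0 255" --pt "13 -0.5 1.5 0 0 0 255" --pt "15 -0.5 1.5 0 0 0 255" --pt "17 -0.5 1.5 0 0 0 255" --pt "18 -0.5 1.5 0 0 0 255"

```text
time_s: 39.02
eef_pos: [0.6196, 0.0051, 0.1316]
eef_rot: [0.518, 0.485, 0.514, -0.482]
wrist_force: [2.0, -0.4, 5.1]
opening: 0.272
```

>>> step_arm --pt "1.5 0 0 0 0 0 255" --pt "3 0 0 0 0 0 255" --pt "3 0 0 0 0 0 255"

```text
time_s: 39.4
eef_pos: [0.6165, 0.0054, 0.1262]
eef_rot: [0.515, 0.483, 0.517, -0.484]
wrist_force: [-4.2, -0.4, 6.3]
opening: 0.279
```

>>> step_arm --pt "1.5 0 0 0 0 0 255" --pt "3 0 0 0 0 0 255" --pt "3 0 0 0 0 0 255"

```text
time_s: 39.78
eef_pos: [0.617, 0.0052, 0.126]
eef_rot: [0.516, 0.483, 0.516, -0.484]
wrist_force: [-9.9, -1.2, 20.9]
opening: 0.28
```

>>> step_arm --pt "1 0 0 0 0 0 255" --pt "2 0 0 0 0 0 255" --pt "2 0 0 0 0 0 255"

```text
time_s: 40.15
eef_pos: [0.6174, 0.0051, 0.1259]
eef_rot: [0.516, 0.483, 0.516, -0.484]
wrist_force: [-14.4, 0.4, 31.5]
opening: 0.281
```

>>> step_arm --pt "-12 0 0 0 0 0 255" --pt "-28 0 0 0 0 0 255" --pt "-28 -40 0 0 0 0 255" --pt "-28 -85 0 0 0 0 255" --pt "-28 -85 -55 0 0 0 255" --pt "-28 -85 -110 0 0 0 255" --pt "-28 -85 -165 0 0 0 255" --pt "-28 -85 -220 0 0 0 255" --pt "-28 -85 -275 0 0 0 255" --pt "-28 -85 -297 0 0 0 255"

```text
time_s: 41.4
eef_pos: [0.5124, 0.2991, 0.1491]
eef_rot: [0.516, 0.483, 0.517, -0.483]
wrist_force: [0.2, -0.4, -2.1]
opening: 0.278
```

>>> step_arm --pt "0 0 0 0 0 0 255" --pt "0 0 0 0 0 0 255"

```text
time_s: 41.65
eef_pos: [0.5134, 0.2952, 0.149]
eef_rot: [0.516, 0.483, 0.516, -0.484]
wrist_force: [0.4, -0.2, -3.0]
opening: 0.278
```

```bash
python3 plan.py 511,297,52,3.7;python3 - <<'E'
from meas import *
for n in('top','scene'):
    p,d,P,i=shot(n,n+'5');Z=P[...,2];X=P[...,0];Y=P[...,1]
    v=(X>.57)&(X<.7)&(Y<.19)&(Y>-.16)
    print(n);rect(P,v&(Z>.066)&(Z<.079));print('hi');rect(P,v&(Z>.08)&(Z<.09));print('caps');rect(P,v&(Z>.092)&(Z<.124))
    v=(X>.4)&(X<.6)&(Y>.23)&(Y<.37);print('drift');rect(P,v&(Z>.09)&(Z<.13))
E
```

```text
t 41.65 p [513.4 295.2 149. ] yaw 3.7 F [ 0.4 -0.2 -3. ] open 0.278 q1,q6 [0.32 0.26]
511,297,52,3.7 -> [97.0, -2.2, -2.1] [0.0, 0.1, 0.0] yaw 3.7
top
1 px [355. 162.] n 534 rect [621.5 -89. ] [40.7 95.9] 4.0 med [619.7 -94.   73.8]
2 px [314. 165.] n 409 rect [614.8  14.5] [40.8 73.7] 3.9 med [613.1  10.   74.2]
3 px [272. 167.] n 475 rect [608.2 118.5] [40.8 84.5] 2.9 med [607.1 111.7  74.2]
hi
caps
1 px [340. 161.] n 64 rect [619.5 -54.1] [20.1 20.6] 72.2 med [619.8 -53.7  98.1]
2 px [302. 164.] n 66 rect [613.4  38.4] [20.4 20.4] 65.9 med [613.1  38.6  98.5]
3 px [258. 166.] n 63 rect [605.2 147.7] [19.8 19. ] 67.3 med [605.9 146.5  99.5]
drift
1 px [199. 204.] n 39 rect [512.9 285.5] [13.3 30.5] 85.8 med [511.9 281.7 121.1]
scene
1 px [242. 244.] n 670 rect [620.5 -88.7] [44.  96.4] 4.2 med [626.9 -92.1  74.3]
2 px [281. 242.] n 117 rect [611.   -9.3] [30.7 26.2] 0.1 med [610.4  -9.6  74.7]
3 px [302. 247.] n 158 rect [612.4  35. ] [42.3 32.3] 7.4 med [621.5  37.5  74.5]
4 px [339. 248.] n 594 rect [607.5 118.5] [42.3 85. ] 3.8 med [614.4 113.9  74.4]
hi
caps
1 px [259. 236.] n 89 rect [619.2 -53.6] [21.  21.1] 27.5 med [621.1 -52.9  98.6]
2 px [303. 238.] n 86 rect [613.7  38.7] [20.1 20.2] 45.0 med [615.5  39.   99.2]
3 px [356. 240.] n 92 rect [606.2 147.3] [22.2 21.9] 46.0 med [609.  148.1 100. ]
drift
1 px [425. 211.] n 148 rect [521.1 293.3] [31.6 19. ] 77.3 med [525.6 291.  117.1]
```

View pics/scene5.png

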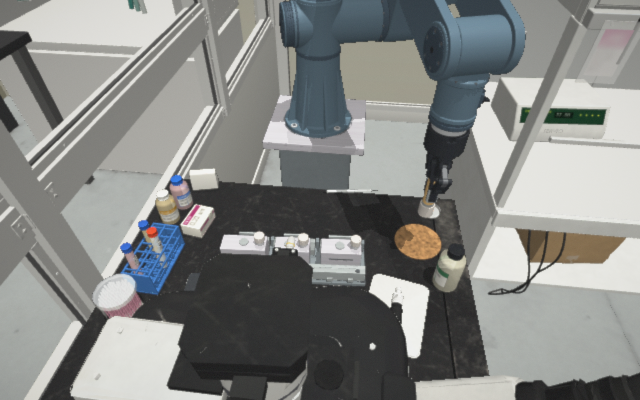

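All three blocks are down, with tops at about 74 mm, and the drift is held above the mat with its foot at about (428,210). Setting it down.

>>> step_arm --pt "45 -2 -2 0 0 0 255" --pt "80 -2 -2 0 0 0 255" --pt "92 -2 -2 0 0 0 255" --pt "96 -2 -2 0 0 0 255" --pt "97 -2 -2 0 0 0 255" --pt "98 -2 -2 0 0 0 255" --pt "98 -2 -2 0 0 0 255"

```text
time_s: 42.62
eef_pos: [0.5117, 0.2984, 0.0522]
eef_rot: [0.516, 0.484, 0.516, -0.483]
wrist_force: [-0.4, 0.2, -2.8]
opening: 0.278
```

>>> step_arm --pt "0.5 0 0 0 0 0 255" --pt "0.5 0 0 0 0 0 255"

```text
time_s: 42.88
eef_pos: [0.5114, 0.2983, 0.0512]
eef_rot: [0.516, 0.484, 0.516, -0.483]
wrist_force: [-0.2, 0.2, -0.4]
opening: 0.276
```

>>> step_arm --pt "0 0 0 0 0 0 120" --pt "0 0 0 0 0 0 60" --pt "0 0 0 0 0 0 0" --pt "0 0 0 0 0 0 0" --pt "0 0 0 0 0 0 0" --pt "-40 0 0 0 0 0 0" --pt "-95 0 0 0 0 0 0" --pt "-110 0 0 0 0 0 0" --pt "-110 0 0 0 0 0 0"

```text
time_s: 44.0
eef_pos: [0.5119, 0.2984, 0.162]
eef_rot: [0.516, 0.484, 0.516, -0.483]
wrist_force: [-0.3, 0.8, -0.8]
opening: 1.0
```

```bash
python3 plan.py 605.8,147.5,160,3.7 605.8,147.5,110,3.7;python3 - <<'E'
from meas import *
for n in('top','scene'):
    p,d,P,i=shot(n);Z=P[...,2];X=P[...,0];Y=P[...,1]
    v=(X>.4)&(X<.6)&(Y>.23)&(Y<.37);print('drift');rect(P,v&(Z>.09)&(Z<.13));rect(P,v&(Z>.01)&(Z<.05))
E
```

```text
t 44.0 p [511.9 298.4 162. ] yaw 3.7 F [-0.3  0.8 -0.8] open 1.0 q1,q6 [0.33 0.26]
605.8,147.5,160,3.7 -> [2.1, 83.8, 156.7] [0.0, -0.0, -0.1] yaw 3.7
605.8,147.5,110,3.7 -> [50.0, 0.0, 0.0] [0.0, 0.0, 0.0] yaw 3.7
drift
1 px [195. 205.] n 77 rect [511.5 295.7] [21.6 21. ] 1.4 med [510.7 295.5 103. ]
2 px [204. 207.] n 66 rect [510.9 293.6] [23.9 30.9] 75.7 med [509.2 288.1  31.5]
drift
1 px [426. 213.] n 111 rect [512.2 297.8] [23.9 22. ] 24.5 med [517.4 297.4 103.3]
3 px [419. 236.] n 172 rect [517.5 296.2] [31.1 20.6] 71.5 med [522.1 294.7  31.6]
```

>>> step_arm --pt "2 25 47 0 0 0 255" --pt "2 50 94 0 0 0 255" --pt "2 75 140 0 0 0 255" --pt "2 83.8 156.7 0 0 0 255" --pt "2 83.8 156.7 0 0 0 255" --pt "2 83.8 156.7 0 0 0 255" --pt "2 83.8 156.7 0 0 0 255" --pt "2 83.8 156.7 0 0 0 255"

```text
time_s: 45.1
eef_pos: [0.6046, 0.1484, 0.159]
eef_rot: [0.516, 0.483, 0.516, -0.483]
wrist_force: [-0.6, -0.6, -0.9]
opening: -0.0
```

```bash
python3 plan.py 605.8,147.5,92,3.7
```

```text
t 45.1 p [604.6 148.4 159. ] yaw 3.8 F [-0.6 -0.6 -0.9] open -0.0 q1,q6 [ 0.05 -0.02]
605.8,147.5,92,3.7 -> [67.0, 1.2, 1.0] [0.1, -0.0, -0.0] yaw 3.7
```

>>> step_arm --pt "35 1 1 0 0 0 255" --pt "54 1 1 0 0 0 255" --pt "59 1 1 0 0 0 255" --pt "62 1 1 0 0 0 255" --pt "65 1 1 0 0 0 255" --pt "67 1 1 0 0 0 255" --pt "68 1 1 0 0 0 255" --pt "68 1 1 0 0 0 255"

```text
time_s: 46.1
eef_pos: [0.6063, 0.1467, 0.0924]
eef_rot: [0.516, 0.484, 0.516, -0.483]
wrist_force: [-4.3, 1.0, 5.3]
opening: 0.001
```

>>> step_arm --pt "1 0 0 0 0 0 255" --pt "2 0 0 0 0 0 255" --pt "2 0 0 0 0 0 255"

```text
time_s: 46.48
eef_pos: [0.6067, 0.1469, 0.0922]
eef_rot: [0.516, 0.484, 0.516, -0.483]
wrist_force: [-8.2, 0.5, 15.5]
opening: 0.0
```

>>> step_arm --pt "-30 0 0 0 0 0 255" --pt "-30 0.8 50 0 0 0 255" --pt "-30 0.8 100 0 0 0 255" --pt "-30 0.8 109 0 0 0 255" --pt "-30 0.8 109 0 0 0 255" --pt "-30 0.8 109 0 0 0 255" --pt "-15 0.8 109 0 0 0 255" --pt "-10 0.8 109 0 0 0 255" --pt "-7 0.8 109 0 0 0 255" --pt "-4 0.8 109 0 0 0 255"

```text
time_s: 47.72
eef_pos: [0.6131, 0.0387, 0.0926]
eef_rot: [0.515, 0.483, 0.517, -0.484]
wrist_force: [-4.9, 3.1, 6.7]
opening: -0.001
```

>>> step_arm --pt "2 0 0 0 0 0 255" --pt "4 0 0 0 0 0 255" --pt "4 0 0 0 0 0 255" --pt "4 0 0 0 0 0 255"

```text
time_s: 48.22
eef_pos: [0.6144, 0.0389, 0.0921]
eef_rot: [0.516, 0.484, 0.516, -0.483]
wrist_force: [-9.0, 3.3, 23.8]
opening: -0.006
```

>>> step_arm --pt "-30 0 0 0 0 0 255" --pt "-30 0 45 0 0 0 255" --pt "-30 0 85 0 0 0 255" --pt "-30 0 92.6 0 0 0 255" --pt "-30 0 92.6 0 0 0 255" --pt "-30 0 92.6 0 0 0 255" --pt "-15 0 92.6 0 0 0 255" --pt "-10 0 92.6 0 0 0 255" --pt "-7 0 92.6 0 0 0 255" --pt "-4 0 92.6 0 0 0 255"

```text
time_s: 49.48
eef_pos: [0.6193, -0.0537, 0.0927]
eef_rot: [0.515, 0.483, 0.517, -0.483]
wrist_force: [-4.3, 1.3, 6.8]
opening: -0.004
```

>>> step_arm --pt "2 0 0 0 0 0 255" --pt "4 0 0 0 0 0 255" --pt "4 0 0 0 0 0 255" --pt "4 0 0 0 0 0 255"

```text
time_s: 49.98
eef_pos: [0.6203, -0.0537, 0.0919]
eef_rot: [0.516, 0.484, 0.516, -0.483]
wrist_force: [-10.6, 4.8, 22.1]
opening: -0.0
```

Lift away and check everything.

>>> step_arm --pt "-50 0 0 0 0 0 255" --pt "-110 0 0 0 0 0 255" --pt "-150 -60 0 0 0 0 255" --pt "-150 -120 0 0 0 0 255" --pt "-150 -160 0 0 0 0 255" --pt "-150 -160 0 0 0 0 255" --pt "-150 -160 0 0 0 0 255" --pt "-150 -160 0 0 0 0 255" --pt "-150 -160 0 0 0 0 255"

```text
time_s: 51.1
eef_pos: [0.461, -0.0652, 0.2386]
eef_rot: [0.516, 0.483, 0.516, -0.483]
wrist_force: [0.1, 0.2, -0.2]
opening: -0.0
```

```bash
python3 plan.py;python3 - <<'E'
from meas import *
for n in('top','scene'):
    p,d,P,i=shot(n,n+'6');Z=P[...,2];X=P[...,0];Y=P[...,1]
    v=(X>.57)&(X<.7)&(Y<.19)&(Y>-.16)
    print(n);rect(P,v&(Z>.066)&(Z<.079));print('caps');rect(P,v&(Z>.084)&(Z<.124))
    print('tabs');rect(P,(X>.468)&(X<.563)&(Y<.2)&(Y>-.16)&(Z>.020)&(Z<.039))
    v=(X>.4)&(X<.6)&(Y>.23)&(Y<.37);print('drift');rect(P,v&(Z>.09)&(Z<.13));rect(P,v&(Z>.01)&(Z<.05))
E
```

```text
t 51.1 p [461.  -65.2 238.6] yaw 3.8 F [ 0.1  0.2 -0.2] open -0.0 q1,q6 [-0.4  -0.46]
top
1 px [355. 162.] n 536 rect [621.5 -88.7] [40.5 96. ] 3.5 med [621.1 -94.1  74. ]
2 px [314. 164.] n 400 rect [615.4  14.6] [40.6 73.8] 3.5 med [613.6  10.1  74.4]
3 px [272. 167.] n 465 rect [608.8 118.7] [41. 85.] 3.5 med [607.7 111.8  74.1]
caps
1 px [340. 162.] n 65 rect [618.8 -53.1] [19.7 19.8] 2.1 med [618.6 -53.   91.2]
2 px [302. 164.] n 64 rect [613.2  39.8] [19.5 19.7] 1.0 med [613.2  38.6  92.2]
3 px [258. 166.] n 65 rect [607.2 147.3] [20.1 19.7] 3.8 med [606.9 147.2  91.6]
tabs
3 px [272. 191.] n 109 rect [552.7 115.5] [20.1 55.6] 3.5 med [549.2 121.   30.8]
5 px [313. 190.] n 81 rect [556.6  11.3] [14.8 56.4] 3.4 med [552.5   9.   31.5]
drift
1 px [195. 204.] n 88 rect [511.4 297.2] [22.  22.8] 1.0 med [512.3 296.4 103.6]
3 px [204. 207.] n 64 rect [511.2 294.4] [24.1 30.8] 77.1 med [508.2 288.2  30.7]
scene
1 px [241. 244.] n 662 rect [621.1 -88.6] [40.8 96.9] 4.1 med [627.5 -93.2  74.3]
2 px [281. 242.] n 117 rect [610.7 -10.1] [25.9 29.4] 86.5 med [610.2  -9.5  75. ]
3 px [302. 247.] n 142 rect [613.5  35.2] [41.9 32.3] 7.6 med [623.   37.5  74.1]
4 px [339. 248.] n 582 rect [607.9 118.5] [42.4 84.8] 4.2 med [615.3 113.6  74.7]
caps
1 px [259. 238.] n 93 rect [619.5 -53.3] [20.2 21.2] 8.4 med [621.3 -52.4  92. ]
2 px [303. 240.] n 89 rect [614.1  39.2] [20.1 21.4] 75.1 med [615.9  39.1  92.1]
3 px [355. 242.] n 91 rect [606.7 147.5] [19.9 20.8] 12.0 med [609.1 147.7  92.2]
tabs
1 px [250. 233.] n 73 rect [558.4 -93.5] [ 6.4 54.5] 7.0 med [558.6 -94.7  32.9]
2 px [294. 235.] n 69 rect [551.   11.3] [ 8.  53.4] 7.6 med [552.3   8.3  33.1]
3 px [340. 237.] n 88 rect [545.6 114.1] [ 8.6 55.2] 4.7 med [545.8 111.9  32.7]
drift
1 px [425. 213.] n 116 rect [513.5 297.5] [22.6 23. ] 36.1 med [516.7 297.1 102.9]
6 px [419. 236.] n 170 rect [516.2 296.3] [31.4 22.4] 68.4 med [522.1 294.9  31.5]
```

View pics/scene6.png

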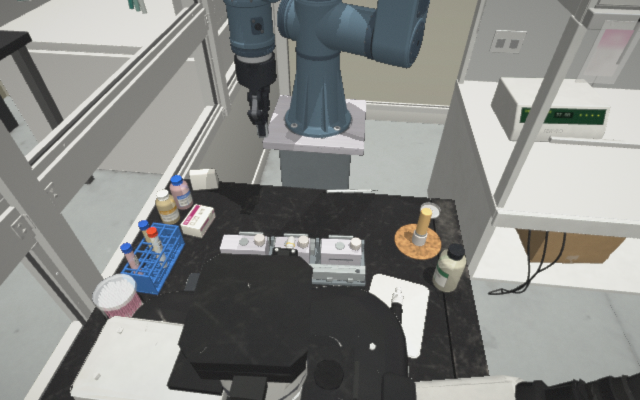

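Everything reads as done: caps at 92 mm, blocks down, tabs in, and the drift at (422,228) upright on the mat. The timer at (204,180) and the bottle at (450,268) have not moved. Handing in.

```bash
python3 -c "
from bench import ctrl
print(ctrl.hand_in())"
```

```text
the job is handed in; nothing more can be done
None
```

The job is done and handed in at about 51 s of robot time; the hand-in gave no verdict. I pushed all three pairs of parallels to their stops. The long block went into the right station, the short into the middle and the middle block into the left. I pressed them down by their bosses in the order long, middle, short (each stopped hard at 31–34 N), put the drift back on its mat, and pressed the caps home.

My last camera checks found nothing failed or in disagreement:
- **Blocks:** all within about 2 mm of their station centres. Tops read about 74 mm above the table, as expected when fully down. I saw no tilt, but a plane fitted to the long block's top came out too noisy to measure it; I fitted none to the others.
- **Caps:** tops read 91–92 mm, against 92 mm when fully home.
- **Parallels:** all three tabs read in the same place as right after the push.
- **Drift:** upright, about 1–3 mm from the mat's centre.
- **Timer and bottle:** in the same place in the pictures; I did not remeasure their positions.

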